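# Clear dried clay scraps from the drying corner into the scrap tub

### The job

Clear away the two dried clay scraps: one lies on the table under the overhanging board of the drying rack, in a row with a little seated clay figure and a small clay vase, and the other lies on the round plaster bat in front of it. Put both into the lidded scrap tub, then press the tub's lid fully shut. Leave the figure and the vase standing where they are, and do not knock against the drying rack.

Things in the scene. Friction and masses are not known exactly. Their poses are not given: they have to be found in the camera images.
- scrap_a: Irregular block of grey-brown dried clay with flat long sides and a broken top, about 56 long (its x, plus 5 mm of ragged end at +x), 34 wide (its y) and 32 mm high, about 60 to 130 g. Loose. It lies on the table under the rack's board. Origin: centre of the underside, z up. Within 0.2 rad of the rack's own yaw. Grip it across y.
- scrap_b: Like scrap_a, about 64 long (x, plus 5 mm at +x), 30 wide (y), 30 mm high. Lies on the plaster bat, in the open, at any yaw within 0.8 rad of the world x axis. Origin: centre of the underside, 15 mm above the table.
- figure: Seated animal of the same grey-brown clay, loose and light: bell-shaped body 46 mm across with ball head, snout and ears, 69 mm high; feet reach 25 mm out to its -x. Stands under the rack's board in a row with scrap_a and the vase, about 130 mm apart along the rack's y, in any order. Leave it alone. Origin: centre of the underside.
- vase: Small closed bud vase of the same grey-brown clay, 58 mm across at most, 72 mm high, loose, standing in the row under the rack's board with scrap_a and the figure. Leave it alone. Origin: centre of the underside.
- rack: Fixed drying rack: board 120 deep (x) x 500 (y) x 18 mm, underside 240 mm up, wares on top to 360 mm; two posts 22 x 35 mm at y = +-235, x = +30 mm, on feet 120 x 30 x 12 mm. Open front and back. Origin: on the table under the board's centre; its front (robot side) is -x. What stands under it is 28 to 48 mm behind the board's front edge: reach in from the front, leaning 30 to 40 degrees.
- bat: Round plaster slab fixed to the table, 120 mm diameter, 15 mm thick. Origin: centre of the underside.
- tub: Open-topped grey plastic scrap tub fixed to the table, 170 (x) by 220 (y) by 100 mm high outside, walls and floor 5 mm. Origin: centre of the underside. Its lid is hinged along its +x top edge.
- tub_lid (a joint): Angle of the tub's lid in rad: 0 is shut (on the rim), growing as it opens upward; it starts near upright, 1.3 to 1.55. A flat plate 170 x 220 x 8 mm covering the tub's top, hinged along its +x edge. The hinge is stiff (about 0.2 N m): the lid stays where it is left and must be pushed all the way down.
- tub_lid_hinge (a point): Middle of the lid's hinge line, on the underside of the lid at the tub's +x rim, 100 mm above the table; the line runs along the tub's y.
- tub_lid_handle (a point): Top of the small knob on the outside of the lid (35 mm tall), 140 mm from the hinge line and midway along y; it moves with the lid.

How it is judged:
On the way, in this order (a step that is already met when the one before it is completed fails the run):
1. both scraps are in the tub (x of scrap_a in the frame of tub between -0.085 and 0.085 m and y of scrap_a in the frame of tub between -0.11 and 0.11 m and z of scrap_a in the frame of tub between 0 and 0.095 m and x of scrap_b in the frame of tub between -0.085 and 0.085 m and y of scrap_b in the frame of tub between -0.11 and 0.11 m and z of scrap_b in the frame of tub between 0 and 0.095 m), for 0.2 s.
2. the lid is shut (value of joint tub_lid below 0.06 rad), for 0.2 s.
At the end, for the whole second after the job is handed in: Both scraps lie inside the tub below its rim, at rest; the lid is shut to within 0.06 rad; the figure and the vase stand upright, within 15 mm of where they were (all of step 1 and value of joint tub_lid below 0.06 rad and linear speed of each of scrap_a, scrap_b below 0.03 m/s and distance of each of figure, vase from where it was at the start of the episode below 0.015 m and angle between each of figure, vase's own z axis and vertical below 0.2 rad); the robot touches nothing.
It fails at once if the figure is knocked over or pushed more than 15 mm (distance of figure from where it was at the start of the episode above 0.015 m or angle between figure's own z axis and vertical above 0.3 rad).
It fails at once if the vase is knocked over or pushed more than 15 mm (distance of vase from where it was at the start of the episode above 0.015 m or angle between vase's own z axis and vertical above 0.3 rad).
It fails at once if the robot knocks against the drying rack (over 15 N) (contact force between any of the arm, the fingers and rack above 15 N).
It also fails if it takes over 72 s, if anything falls off the work surface, if the arm or the gripper's body presses on something with over 40 N, if the wrist force passes 120 N, or if a joint passes its speed limit or range.

### The arm

A 7-joint arm with a two-finger parallel gripper is mounted at the origin on the work surface. World frame = base frame: x ahead of the robot, y to its left, z up, the work surface at z = 0. Lengths are in m, angles in rad, forces in N, time in s.
With the tool pointing down it reaches from about 0.425 to 0.875 m from the base axis. Payload 4.7 kg.
Tool frame: the origin (TCP) lies on the centre line of the jaws, within the pads' length; the fingertips stand 19 mm ahead of it and the grasp point (between the pads) is the TCP; x points along the fingers, z is the direction in which the jaws open and shut, and the axes are right-handed (so a half turn about x gives the same grasp; the last joint's range is limited). The gripper opens to 87 mm and grips with 3 to 60 N. Pads are 19 mm wide; open, the fingers measure 117 mm over their backs; the gripper's body (75 mm by 190 mm) begins 51 mm behind the grasp point.
Start: joints at [1.155, 0.321, -0.07, 1.45, 0.023, 1.371, -0.057], TCP at [0.271, -0.591, 0.242] pointing down, gripper open.
Joint ranges: [-2.86, 2.86], [-0.3, 2.09], [-1.38, 1.24], [0.06, 2.45], [-1.56, 4.7], [0.09, 2.05], [-2.69, 2.69]. Speed limits (rad/s): [2.57, 2.57, 3.14, 3.14, 3.14, 3.14, 3.14].

### API

Orientations are given as a rotation vector (axis times angle).
In Python, from bench import get_state, get_image, camera_info, close_job gives the robot as it stands.
- The arm moves only by the tool jog_arm, never from a script. Its argument "targets" is a list of rows, each a list of 7 numbers: the turn, a rotation vector about the tool's x, y, z in degrees, then the shift along the tool's x, y, z in cm, then the finger opening in cm, from 0 to 8.7. In form: [[wx, wy, wz, tx, ty, tz, jaw], ...]. A call has 1 to 10 rows; each row shifts and turns the commanded pose from where the row before left it, along the tool's axes as they then stand; what a row does not reach is not made up. A row lasts 1/8 s, in which the tool goes at most 62.5 mm and 10.7 degrees, less where a joint would pass 70% of its speed; a pose out of reach is approached as far as the arm can. A call is refused whole if a number of a shift passes 6.25 or a number of a turn 10.7, either way. A call with a gripper value outside its range is refused whole. The fingers move at their own pace and stop on an object; "squeeze" is the grip in N (left out, the last holds). Time passes only in rows, so rows that do not move let the fingers close. It gives the time, the measured TCP pose, the force and the opening at its end, in the units of the state.
- get_state(): the state, without advancing time (a new reading comes with each control period).
- get_image(name): name is "scene" or "side" or "wrist"; returns (picture, depth): 384x512x3 uint8, red, green, blue; 384x512 float32, m along the optical axis (not along the pixel's ray), 0 where there is no reading.
- camera_info(name): a dict with "intrinsics" (3x3 intrinsics, pixels), "k1" (the pictures are not rectified: a ray, as slopes to the right and down, at radius r is drawn at 1 + k1 r^2 times it, then the intrinsics apply), "world_from_camera" (4x4, takes a point from camera to world coordinates); the wrist camera has in their place "mount" (4x4, takes a point from camera to tool coordinates, whose origin is the TCP and whose axes are the tool frame's). Camera axes: x right, y up, looking along -z (the intrinsics and any distortion apply to the point x, -y, -z); pixel columns grow to the right and rows downward; lengths in m; the calibration is good to about 2 mm. A picture is of the moment at which its call begins: read the wrist's pose just before it. camera_info takes no time and is no camera call.
- close_job(): hands the job in, once; it reports no verdict.
The state is a dict: "time": time; "joint_positions": joint angles; "qd": joint speeds; "joint_torque": joint torques, N m; "position": TCP position; "tool_rot": TCP orientation; "ft_force": force on the tool from outside, world axes, zero at the start; "torque": the same for the moment, N m; "grip_width": opening from 0.0 (shut) to 1.0 (fully open).
Only numpy, scipy, OpenCV 4.12 (cv2) and the standard library are available. Lean on these libraries where they do the work, as an engineer would, in place of code of your own. Each camera call takes 0.05 s, during which the arm holds its last target.

## Working session

There is one attempt and no reset: what is moved stays moved. The work goes in short steps, Python scripts to look and compute and a tool call to move; the robot and the scene stay as the last step left them, time stands still between calls to the robot, and variables do not carry over. Pictures are saved under pics/ and viewed, and the job is handed in when it is done.

Besides the shell and the picture viewer there is one more tool, called after "Emit:" by a JSON object that holds its "op" and its "data". jog_arm: Moves the arm, as the interface text tells. Its arguments: {"type":"object","properties":{"targets":{"type":"array"},"squeeze":{"type":"number"}},"required":["targets"]}

```bash
mkdir -p pics; ls; python3 - <<'E'
from bench import get_state, get_image, camera_info
import cv2, numpy as np
s=get_state(); print(s)
for n in ("scene","side","wrist"):
    c=camera_info(n); print(n,c)
for n in ("scene","side"):
    p,d=get_image(n); cv2.imwrite(f'pics/{n}0.png',p[:,:,::-1]); np.savez(f'{n}0.npz',p=p,d=d)
E
```

```text
pics
{'time': 0.0, 'joint_positions': array([ 1.1550876 ,  0.32183227, -0.07009333,  1.45169743,  0.02261232,
        1.370784  , -0.05693122]), 'qd': array([-1.85244217e-03, -1.35300457e-04, -2.80463382e-03, -2.40886300e-05,
        7.65091971e-05,  1.24961906e-03, -2.57436259e-04]), 'joint_torque': array([ 6.74703233e-05, -4.91295612e+01, -4.03809054e-01, -3.12534857e+01,
       -6.38373778e-02,  4.36448108e-02,  1.86507564e-04]), 'position': array([ 0.27059172, -0.59042279,  0.24044427]), 'tool_rot': array([ 0.88803544,  1.38413449, -0.88647199]), 'ft_force': array([-0.3123903 , -0.20598276,  0.08749262]), 'torque': array([ 0.01822333, -0.04575473, -0.01099502]), 'grip_width': 1.0020678947696817}
scene {'intrinsics': array([[403.04616624,   0.        , 258.60106243],
       [  0.        , 403.04616624, 190.1001109 ],
       [  0.        ,   0.        ,   1.        ]]), 'k1': -0.09261892353840348, 'world_from_camera': array([[-0.5658102 ,  0.73227807, -0.37898239,  0.20442089],
       [-0.82452736, -0.50454144,  0.25611047,  0.26559291],
       [-0.00366824,  0.45739126,  0.8892579
[... 500 characters left out ...]
8.48601865e-01,  5.29031891e-01,
         7.16577971e-01],
       [ 0.00000000e+00,  0.00000000e+00,  0.00000000e+00,
         1.00000000e+00]])}
wrist {'intrinsics': array([[312.97526431,   0.        , 256.05972454],
       [  0.        , 312.97526431, 195.41228673],
       [  0.        ,   0.        ,   1.        ]]), 'k1': -0.05035100689574006, 'mount': array([[-5.89083523e-04,  3.07970616e-01, -9.51395687e-01,
        -1.43529519e-01],
       [ 1.14506380e-03,  9.51395436e-01,  3.07969826e-01,
         8.35130513e-02],
       [ 9.99999171e-01, -9.07988806e-04, -9.13097377e-04,
         2.48930743e-04],
       [ 0.00000000e+00,  0.00000000e+00,  0.00000000e+00,
         1.00000000e+00]])}
```

View pics/scene0.png

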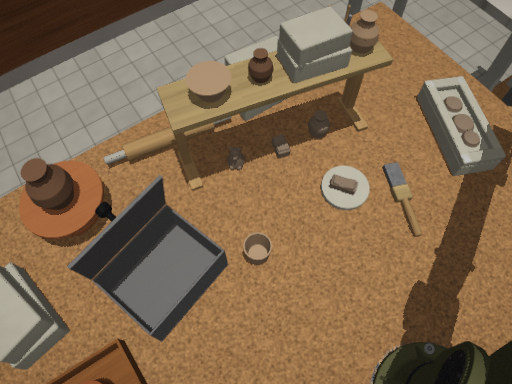

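View pics/side0.png

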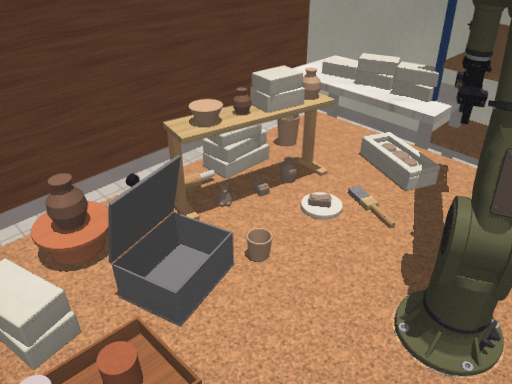

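Scene view: the tub is at about (165,255) with its lid standing up and the figure at (236,158). Scrap_a is at (281,147), the vase at (319,125), and the bat with scrap_b at (345,187). Next I'll compute their positions.

```bash
cat > h.py <<'E'
import numpy as np, cv2
from scipy.spatial.transform import Rotation as R
from bench import get_state, get_image, camera_info
def cloud(d,info,W):
    K=info['intrinsics'];h,w=d.shape
    u,v=np.meshgrid(np.arange(w),np.arange(h))
    pts=np.stack([u,v],-1).reshape(-1,1,2).astype(np.float64)
    n=cv2.undistortPoints(pts,K,np.array([info['k1'],0,0,0.]),None,None,None) if False else cv2.undistortPoints(pts,K,np.array([info['k1'],0,0,0.]))
    n=n.reshape(h,w,2)
    P=np.stack([n[...,0]*d,-n[...,1]*d,-d],-1)
    Q=P@W[:3,:3].T+W[:3,3]
    Q[d<=0]=np.nan
    return Q
def wristW(s):
    T=np.eye(4);T[:3,:3]=R.from_rotvec(s['tool_rot']).as_matrix();T[:3,3]=s['position']
    return T@camera_info('wrist')['mount']
def load(n):
    z=np.load(f'{n}0.npz');i=camera_info(n);return z['p'],cloud(z['d'],i,i['world_from_camera'])
def proj(X,info,W):
    C=(np.asarray(X)-W[:3,3])@W[:3,:3]
    x=C[:,0]/-C[:,2];y=-C[:,1]/-C[:,2];r2=x*x+y*y;f=1+info['k1']*r2;K=info['intrinsics']
    return np.stack([K[0,0]*x*f+K[0,2],K[1,1]*y*f+K[1,2]],-1)
E
python3 - <<'E'
from h import *
np.set_printoptions(precision=4,suppress=True)
for n in('scene','side'):
    p,Q=load(n)
    if n=='scene': pts={'fig':(236,158),'a':(281,147),'vase':(319,125),'b':(345,184),'bat':(358,200),'tubfloor':(165,270),'lid':(125,230),'knob':(104,210),'cup':(257,240),'table':(230,300),'board':(240,85)}
    else: pts={'fig':(224,196),'a':(263,188),'vase':(289,168),'b':(320,199),'bat':(330,212),'tubfloor':(180,265),'lid':(150,220),'knob':(132,180),'cup':(259,240),'table':(300,280),'board':(240,115)}
    for k,(u,v) in pts.items(): print(n,k,Q[v,u])
# top-down merged height map
res=0.002
H={}
for n in('scene','side'):
    p,Q=load(n);q=Q.reshape(-1,3);c=p.reshape(-1,3)
    x0,x1,y0,y1=0.2,1.1,-0.7,0.7
    m=(q[:,0]>x0)&(q[:,0]<x1)&(q[:,1]>y0)&(q[:,1]<y1)&(q[:,2]>0.006)&(q[:,2]<0.235)
    q=q[m];c=c[m]
    im=np.zeros((int((x1-x0)/res),int((y1-y0)/res),3),np.uint8)
    o=np.argsort(q[:,2]);q=q[o];c=c[o]
    im[((x1-q[:,0])/res).astype(int).clip(0,im.shape[0]-1),((y1-q[:,1])/res).astype(int).clip(0,im.shape[1]-1)]=cv2.applyColorMap((q[:,2]/0.235*255).astype(np.uint8)[:,None],cv2.COLORMAP_JET)[:,0]
    cv2.imwrite(f'pics/top_{n}.png',im)
E
```

```text
scene fig [0.6678 0.0186 0.05  ]
scene a [ 0.6421 -0.1003  0.0284]
scene vase [ 0.6305 -0.2115  0.05  ]
scene b [ 0.4647 -0.1625  0.0355]
scene bat [ 0.4191 -0.1707  0.0145]
scene tubfloor [0.5346 0.2999 0.0059]
scene lid [0.5791 0.3192 0.1859]
scene knob [0.5976 0.3285 0.2555]
scene cup [0.4699 0.0917 0.0277]
scene table [ 0.3964  0.2141 -0.0005]
scene board [ 0.6981 -0.0238  0.2567]
side fig [0.6758 0.0189 0.0315]
side a [ 0.6282 -0.0942  0.0298]
side vase [ 0.6309 -0.2138  0.0494]
side b [ 0.4641 -0.1572  0.0382]
side bat [ 0.4234 -0.1535  0.0152]
side tubfloor [0.5534 0.2713 0.0056]
side lid [0.5988 0.3071 0.1355]
side knob [0.5969 0.335  0.2544]
side cup [0.4681 0.0857 0.0265]
side table [0.3181 0.1018 0.0023]
side board [ 0.6816 -0.0553  0.2589]
```

View pics/top_scene.png

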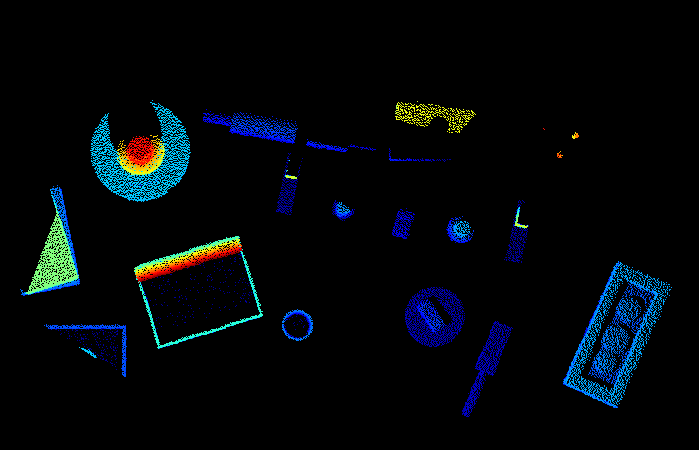

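View pics/top_side.png

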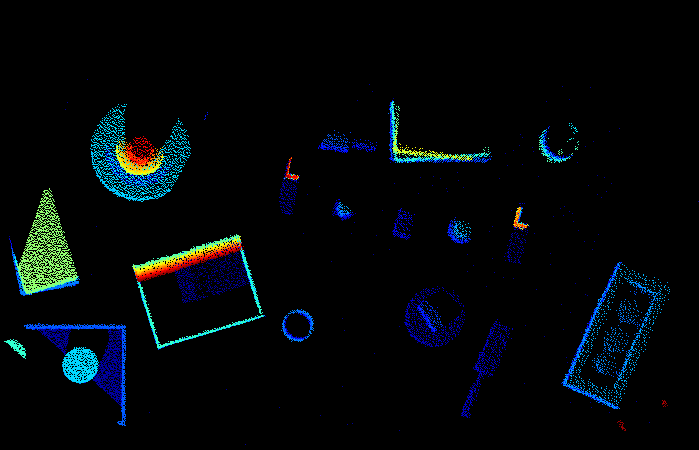

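The height maps from both cameras agree, and every object is separate and easy to pick out. Next I'll fit poses.

```bash
python3 - <<'E'
from h import *
np.set_printoptions(precision=4,suppress=True)
q=[];c=[]
for n in('scene','side'):
    p,Q=load(n);q.append(Q.reshape(-1,3))
def sel(i,cx,cy,r,z0,z1):
    a=q[i];m=(np.hypot(a[:,0]-cx,a[:,1]-cy)<r)&(a[:,2]>z0)&(a[:,2]<z1);return a[m]
def rect(P):
    r=cv2.minAreaRect((P[:,:2]*1000).astype(np.float32));b=cv2.boxPoints(r)
    e=[b[1]-b[0],b[2]-b[1]];L=[np.linalg.norm(x) for x in e];l=e[int(np.argmax(L))]
    ang=np.degrees(np.arctan2(l[1],l[0]));ang=(ang+90)%180-90
    return np.array(r[0]).round(1),sorted(np.round(L,1)),round(float(ang),1)
for i,n in enumerate(('scene','side')):
    print(n)
    for nm,a in dict(a=(0.64,-0.098,0.05,0.012,0.06),b=(0.467,-0.16,0.058,0.024,0.08),
                     tub=(0.51,0.305,0.22,0.09,0.106)).items():
        P=sel(i,*a);print(nm,len(P),rect(P),P[:,2].max(),np.percentile(P[:,2],[50,95]))
    B=q[i];m=(B[:,2]>.25)&(B[:,2]<.262)&(B[:,0]>.5)&(B[:,0]<.95)&(abs(B[:,1]+.1)<.4);print('board',m.sum(),rect(B[m]))
    for nm,a in dict(fig=(0.67,0.017,.05,.006,.09),vase=(.635,-.215,.05,.006,.09)).items():
        P=sel(i,*a);print(nm,len(P),P.min(0),P.max(0))
    P=sel(i,.645,.328,.2,.11,.33)
    # lid plane
    cc=P.mean(0);U,S,V=np.linalg.svd(P-cc,full_matrices=False);print('lid',cc,V[2],S/len(P)**.5,P[:,2].max())
    for nm,a in dict(knob=(0.62,.34,.05,.24,.28)).items():
        pass
    for yy,z in ((.015,(.02,.2)),(-.44,(.02,.2))):
        pass
    # feet/posts
    for nm,a in dict(footL=(.68,.13,.06,.006,.02),footR=(.61,-.34,.07,.006,.02)).items():
        P=sel(i,*a);print(nm,len(P),rect(P))
E
```

```text
scene
a 264 (array([ 653.1, -107. ]), [np.float32(33.9), np.float32(59.2)], -16.3) 0.03237371938500788 [0.0252 0.0303]
b 346 (array([ 468.2, -161.8]), [np.float32(31.5), np.float32(66.2)], 31.2) 0.046338619946856285 [0.038  0.0434]
tub 1211 (array([517.2, 303. ]), [np.float32(172.5), np.float32(221.2)], -72.8) 0.10598725250867802 [0.0976 0.1009]
board 5775 (array([683.5, -25.2]), [np.float32(225.5), np.float32(653.6)], -89.2)
fig 305 [ 0.6591 -0.0087  0.006 ] [0.6986 0.0357 0.0688]
vase 447 [ 0.614  -0.2478  0.0062] [ 0.6677 -0.194   0.0745]
lid [0.6488 0.3528 0.1957] [-0.1888 -0.1576 -0.9693] [0.1102 0.0582 0.0398] 0.26775703336376155
footL 273 (array([705.7, 126.5]), [np.float32(30.1), np.float32(66.6)], -11.6)
footR 315 (array([ 626.8, -337.3]), [np.float32(33.6), np.float32(102.7)], -12.9)
side
a 183 (array([ 652.5, -107.5]), [np.float32(36.3), np.float32(58.9)], -11.5) 0.036695943793983 [0.0281 0.0341]
b 231 (array([ 470.4, -162.9]), [np.float32(35.8), np.float32(64.0)], 31.4) 0.05024448292537054 [0.0399 0.0471]
tub 1416 (array([518. , 303.6]), [np.float32(174.5), np.float32(223.8)], -73.6) 0.10577159882474874 [0.0986 0.1033]
board 2257 (array([682. , -25.7]), [np.float32(226.0), np.float32(651.8)], -89.6)
fig 271 [ 0.633  -0.01    0.0062] [0.7018 0.0351 0.0724]
vase 331 [ 0.5919 -0.2408  0.0061] [ 0.6654 -0.1956  0.0773]
lid [0.6286 0.354  0.1907] [-0.1914 -0.1447 -0.9708] [0.1002 0.0602 0.0415] 0.2714155902978969
footL 160 (array([706.7, 123.3]), [np.float32(54.3), np.float32(64.9)], -38.5)
footR 178 (array([ 609.6, -327.8]), [np.float32(100.8), np.float32(109.4)], 34.1)
```

```bash
cat >> h.py <<'E'
def plan(target_pos,target_R,cur=None,maxs=5.0,maxr=10.0,s=None):
    """rotation first, then translation, in tool axes"""
    s=s or get_state(); p=s['position'];Rc=R.from_rotvec(s['tool_rot'])
    rv=np.degrees((Rc.inv()*target_R).as_rotvec())
    n=max(1,int(np.ceil(np.linalg.norm(rv)/maxr)))
    t=target_R.inv().apply(np.asarray(target_pos)-p)*100
    m=max(1,int(np.ceil(np.linalg.norm(t)/maxs)))
    print('rot total',rv.round(2),'rows',n,'each',(rv/n).round(2))
    print('shift total(after rot)',t.round(2),'rows',m,'each',(t/m).round(2))
    print('shift total(before rot)',(Rc.inv().apply(np.asarray(target_pos)-p)*100).round(2))
def toolR(xdir,zdir):
    x=np.array(xdir,float);x/=np.linalg.norm(x);z=np.array(zdir,float);z-=x*(x@z);z/=np.linalg.norm(z)
    return R.from_matrix(np.stack([x,np.cross(z,x),z],1))
def down(zang,lean=0,leandir=0):
    """tool down with jaw axis at zang deg; lean deg: tool x tilts toward direction leandir deg"""
    l=np.radians(lean);d=np.radians(leandir);a=np.radians(zang)
    return toolR([np.sin(l)*np.cos(d),np.sin(l)*np.sin(d),-np.cos(l)],[np.cos(a),np.sin(a),0])
def st():
    s=get_state();M=R.from_rotvec(s['tool_rot']).as_matrix()
    print('t',round(s['time'],2),'p',s['position'].round(4),'x',M[:,0].round(3),'y',M[:,1].round(3),'z',M[:,2].round(3),'q',s['joint_positions'].round(3),'F',s['ft_force'].round(1),'w',round(s['grip_width'],3));return s
E
python3 - <<'E'
from h import *
np.set_printoptions(precision=4,suppress=True)
s=st()
for za in (121.3,-58.7):
    print(za);plan([0.469,-0.162,0.18],down(za),s=s)
# board edge/ yaw
for n in('scene','side'):
    p,Q=load(n);B=Q.reshape(-1,3)
    for th in (-8,-9,-10,-11,-12):
        t=np.radians(th);u=np.array([np.cos(t),np.sin(t)]);v=np.array([-np.sin(t),np.cos(t)])
        m=(abs(B[:,2]-.2575)<.004)&(B[:,0]<.9)&(B[:,0]>.5)&(B[:,1]<.2)&(B[:,1]>-.4)
        a=B[m,:2]@u;b=B[m,:2]@v
        # front edge by bins
        bins=np.linspace(b.min()+.02,b.max()-.02,12);ix=np.digitize(b,bins)
        e=[np.percentile(a[ix==k],3) for k in range(1,12) if (ix==k).sum()>20]
        print(n,th,m.sum(),'front edge per bin',np.round(e,3),'b range',np.percentile(b,[.5,99.5]).round(3))
E
```

```text
t 0.1 p [ 0.2706 -0.5905  0.2406] x [-0.001  0.002 -1.   ] y [ 0.909  0.417 -0.   ] z [ 0.417 -0.909 -0.002] q [ 1.155  0.322 -0.07   1.452  0.023  1.371 -0.057] F [ 0.9  0.2 -0.7] w 0.999
121.3
rot total [173.33  -0.     0.15] rows 18 each [ 9.63 -0.    0.01]
shift total(after rot) [  6.06 -39.21  26.31] rows 10 each [ 0.61 -3.92  2.63]
shift total(before rot) [  6.11  35.89 -30.67]
-58.7
rot total [-6.67 -0.1  -0.  ] rows 1 each [-6.67 -0.1  -0.  ]
shift total(after rot) [  6.06  39.21 -26.31] rows 10 each [ 0.61  3.92 -2.63]
shift total(before rot) [  6.11  35.89 -30.67]
scene -8 5385 front edge per bin [0.619 0.622 0.624 0.627 0.629 0.635 0.637 0.641 0.642 0.646 0.65 ] b range [-0.256  0.235]
scene -9 5385 front edge per bin [0.623 0.625 0.626 0.628 0.631 0.635 0.637 0.639 0.64  0.643 0.646] b range [-0.245  0.247]
scene -10 5385 front edge per bin [0.626 0.628 0.629 0.629 0.632 0.635 0.636 0.638 0.638 0.64  0.643] b range [-0.233  0.259]
scene -11 5385 front edge per bin [0.63  0.63  0.63  0.631 0.632 0.635 0.635 0.636 0.635 0.636 0.639] b range [-0.221  0.271]
scene -12 5385 front edge per bin [0.633 0.633 0.632 0.632 0.632 0.634 0.634 0.634 0.633 0.633 0.634] b range [-0.21   0.283]
side -8 1912 front edge per bin [0.617 0.621 0.624 0.625 0.627 0.632 0.635 0.638 0.64  0.644 0.647] b range [-0.257  0.238]
side -9 1912 front edge per bin [0.621 0.624 0.626 0.627 0.628 0.632 0.634 0.637 0.638 0.641 0.643] b range [-0.245  0.249]
side -10 1912 front edge per bin [0.624 0.627 0.628 0.628 0.629 0.632 0.634 0.635 0.636 0.638 0.64 ] b range [-0.234  0.261]
side -11 1912 front edge per bin [0.628 0.629 0.63  0.629 0.629 0.632 0.633 0.634 0.634 0.635 0.636] b range [-0.222  0.272]
side -12 1912 front edge per bin [0.631 0.632 0.632 0.63  0.629 0.631 0.632 0.632 0.631 0.632 0.632] b range [-0.211  0.285]
```

Emit:
{"op": "jog_arm", "data": {"targets": [[-6.7, 0, 0, 0, 0, 0, 8.7], [0, 0, 0, 0, 4.9, -3.29, 8.7], [0, 0, 0, 0, 4.9, -3.29, 8.7], [0, 0, 0, 0, 4.9, -3.29, 8.7], [0, 0, 0, 0, 4.9, -3.29, 8.7], [0, 0, 0, 0, 4.9, -3.29, 8.7], [0, 0, 0, 0, 4.9, -3.29, 8.7], [0, 0, 0, 0, 4.9, -3.29, 8.7], [0, 0, 0, 0, 4.9, -3.29, 8.7], [0, 0, 0, 0, 0, 0, 8.7]]}}

```text
time: 1.35
position: [0.4706, -0.1566, 0.2415]
tool_rot: [0.792, 1.423, -0.789]
ft_force: [-1.0, -0.7, 0.5]
grip_width: 1.001
```

```bash
python3 - <<'E'
from h import *
s=st(); p,d=get_image('wrist'); cv2.imwrite('pics/w1.png',p[:,:,::-1]); np.savez('w1.npz',p=p,d=d,W=wristW(s))
E
```

```text
t 1.35 p [ 0.4706 -0.1566  0.2415] x [ 0.001  0.001 -1.   ] y [0.849 0.528 0.001] z [ 0.528 -0.849 -0.001] q [ 0.725  0.011 -0.456  1.809  0.003  1.323 -0.746] F [-1.  -0.7  0.5] w 1.001
```

View pics/w1.png

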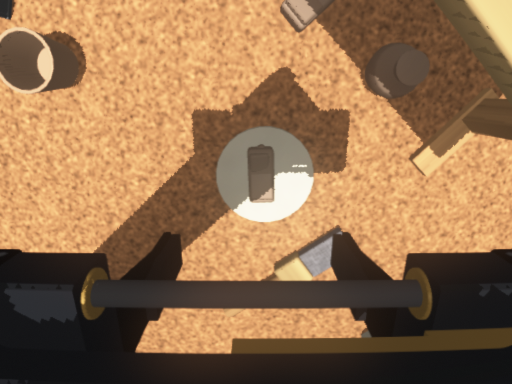

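The wrist view shows scrap_b upright at (261,174) on the bat, the vase at (400,70) and the end of scrap_a at (300,10). Next I'll measure b.

```bash
python3 - <<'E'
from h import *
np.set_printoptions(precision=4,suppress=True)
z=np.load('w1.npz');i=camera_info('wrist');Q=cloud(z['d'],i,z['W']).reshape(-1,3)
def rect(P):
    r=cv2.minAreaRect((P[:,:2]*1000).astype(np.float32));b=cv2.boxPoints(r)
    e=[b[1]-b[0],b[2]-b[1]];L=[np.linalg.norm(x) for x in e];l=e[int(np.argmax(L))]
    return np.array(r[0]).round(1),np.round(sorted(L),1),round(float((np.degrees(np.arctan2(l[1],l[0]))+90)%180-90),1)
m=(np.hypot(Q[:,0]-.469,Q[:,1]+.162)<.056)&(Q[:,2]>.026)&(Q[:,2]<.08)
P=Q[m];print('b',m.sum(),rect(P),P[:,2].max(),P[:,:2].mean(0))
m=(np.hypot(Q[:,0]-.469,Q[:,1]+.162)<.09)&(abs(Q[:,2]-.015)<.004);print('bat z',np.median(Q[m,2]),Q[m].min(0),Q[m].max(0))
m=(np.hypot(Q[:,0]-.469,Q[:,1]+.162)<.15)&(abs(Q[:,2])<.006);print('table z',np.median(Q[m,2]))
P=Q[(np.hypot(Q[:,0]-.64,Q[:,1]+.22)<.05)&(Q[:,2]>.008)&(Q[:,2]<.09)];print('vase',len(P),P.min(0),P.max(0))
s=st();plan([0.469,-0.162,0.036],down(-58.5),s=s)
E
```

```text
b 1436 (array([ 469.7, -164. ]), array([29.8, 66.1], dtype=float32), 32.9) 0.04733542974884386 [ 0.4714 -0.1631]
bat z 0.015504227688083072 [ 0.407  -0.2315  0.0111] [ 0.5258 -0.1123  0.0182]
table z 0.00045249363520499797
vase 2656 [ 0.6133 -0.2499  0.0081] [ 0.6675 -0.195   0.0748]
t 1.4 p [ 0.4694 -0.16    0.2414] x [-0. -0. -1.] y [ 0.852  0.524 -0.   ] z [ 0.524 -0.852 -0.   ] q [ 0.727  0.011 -0.452  1.809  0.005  1.323 -0.746] F [-0.9 -0.7  0.7] w 1.002
rot total [ 0.12 -0.01  0.02] rows 1 each [ 0.12 -0.01  0.02]
shift total(after rot) [20.54 -0.14  0.15] rows 5 each [ 4.11 -0.03  0.03]
shift total(before rot) [20.54 -0.13  0.15]
```

Emit:
{"op": "jog_arm", "data": {"targets": [[0, 0, 0, 4.5, -0.1, 0.2, 8.7], [0, 0, 0, 5, 0, 0, 8.7], [0, 0, 0, 5, 0, 0, 8.7], [0, 0, 0, 4, 0, 0, 8.7], [0, 0, 0, 1.8, 0, 0, 8.7], [0, 0, 0, 0, 0, 0, 8.7], [0, 0, 0, 0, 0, 0, 0], [0, 0, 0, 0, 0, 0, 0], [0, 0, 0, 0, 0, 0, 0], [0, 0, 0, 0, 0, 0, 0]], "squeeze": 25}}

```text
time: 2.65
position: [0.4693, -0.1646, 0.039]
tool_rot: [0.797, 1.419, -0.798]
ft_force: [-0.5, -1.3, 0.5]
grip_width: 0.631
```

Emit:
{"op": "jog_arm", "data": {"targets": [[0, 0, 0, 0, 0, 0, 0], [0, 0, 0, 0, 0, 0, 0], [0, 0, 0, 0, 0, 0, 0], [0, 0, 0, 0, 0, 0, 0], [0, 0, 0, -1, 0, 0, 0], [0, 0, 0, -4, 0, 0, 0], [0, 0, 0, -5, 0, 0, 0], [0, 0, 0, -5, 0, 0, 0], [0, 0, 0, 0, 0, 0, 0]]}}

```text
time: 3.78
position: [0.4719, -0.1653, 0.1936]
tool_rot: [0.797, 1.41, -0.796]
ft_force: [0.6, -0.9, -1.2]
grip_width: 0.346
```

Gripper is at 0.346, about 30 mm, so scrap_b is held. Now I'll fit the tub and lid and plan the move there.

```bash
python3 - <<'E'
from h import *
np.set_printoptions(precision=4,suppress=True)
t=np.radians(17);c=np.array([.5175,.3035])
for n in('scene','side'):
    p,Q=load(n);B=Q.reshape(-1,3)
    X=(B[:,:2]-c)@np.array([[np.cos(t),-np.sin(t)],[np.sin(t),np.cos(t)]])
    T=np.c_[X,B[:,2]]
    m=(abs(T[:,0])<.16)&(abs(T[:,1])<.125)&(T[:,2]>.115)&(T[:,2]<.33)&(T[:,0]>.02)
    P=T[m];print(n,P.min(0),P.max(0))
    f=np.polyfit(P[:,2],P[:,0],1);r=P[:,0]-np.polyval(f,P[:,2]);
    for _ in range(3): k=abs(r)<.006;f=np.polyfit(P[k,2],P[k,0],1);r=P[:,0]-np.polyval(f,P[:,2])
    print('lid lean',f,'angle',np.pi/2+np.arctan(f[0]),'x at z=.1',np.polyval(f,.1),'knob?',P[r>.012].mean(0) if (r>.012).any() else None,(r>.012).sum(), P[k].max(0),P[k].min(0))
    m=(abs(T[:,2]-.099)<.006)&(abs(T[:,0])<.1)&(abs(T[:,1])<.125);print('rim',T[m].min(0),T[m].max(0))
    m=(abs(T[:,2]-.005)<.006)&(abs(T[:,0])<.07)&(abs(T[:,1])<.09);print('floor',np.median(T[m,2]))
s=st()
Rt=toolR([0,0,-1],[np.cos(np.radians(-73)),np.sin(np.radians(-73)),0])
u=np.array([np.cos(t),np.sin(t)]);v=np.array([-np.sin(t),np.cos(t)])
xy=c-.025*u+.045*v;print(xy);plan([*xy,.2],Rt,s=s)
E
```

```text
scene [ 0.0432 -0.1094  0.1152] [0.0998 0.1099 0.2678]
lid lean [-0.2274  0.1061] angle 1.3472167499221162 x at z=.1 0.08336702820961517 knob? [0.0842 0.     0.2514] 244 [0.0815 0.1099 0.2678] [ 0.0432 -0.1094  0.1152]
rim [-0.0868 -0.111   0.093 ] [0.0859 0.1104 0.1049]
floor 0.003364437693648137
side [ 0.0426 -0.1128  0.1151] [0.1009 0.1104 0.2714]
lid lean [-0.2372  0.1091] angle 1.3378806486492214 x at z=.1 0.08540324128631951 knob? [0.087  0.0042 0.2547] 140 [0.0862 0.1104 0.2714] [ 0.0426 -0.1128  0.1151]
rim [-0.0874 -0.112   0.093 ] [0.0883 0.1115 0.1049]
floor 0.0063058011724278495
t 3.77 p [ 0.4719 -0.1653  0.1936] x [ 0.008 -0.004 -1.   ] y [0.854 0.52  0.005] z [ 0.52  -0.854  0.008] q [ 0.733  0.047 -0.46   1.873  0.024  1.217 -0.759] F [ 0.6 -0.9 -1.2] w 0.346
[0.4804 0.3392]
rot total [14.33  0.42 -0.35] rows 2 each [ 7.17  0.21 -0.17]
shift total(after rot) [ -0.64  15.57 -48.  ] rows 11 each [-0.06  1.42 -4.36]
shift total(before rot) [ -0.85  26.97 -42.65]
```

```bash
cat >> h.py <<'E'
TC=np.array([.5175,.3035]);TY=17.0
def tub(x,y,z):
    t=np.radians(TY);return np.array([*(TC+x*np.array([np.cos(t),np.sin(t)])+y*np.array([-np.sin(t),np.cos(t)])),z])
E
python3 - <<'E'
from h import *
s=st();print(tub(-.015,.038,.2));plan(tub(-.015,.038,.2),down(-73,30,17),s=s)
E
```

```text
t 3.77 p [ 0.4719 -0.1653  0.1936] x [ 0.008 -0.004 -1.   ] y [0.854 0.52  0.005] z [ 0.52  -0.854  0.008] q [ 0.733  0.047 -0.46   1.873  0.024  1.217 -0.759] F [ 0.6 -0.9 -1.2] w 0.346
[0.4920453  0.33545401 0.2       ]
rot total [14.11 -3.34 29.5 ] rows 4 each [ 3.53 -0.84  7.37]
shift total(after rot) [  7.73  14.67 -47.3 ] rows 11 each [ 0.7   1.33 -4.3 ]
shift total(before rot) [ -0.84  27.76 -41.72]
```

Emit:
{"op": "jog_arm", "data": {"targets": [[0, 0, 0, -1, 2.8, -4.2, 0], [0, 0, 0, 0, 2.8, -4.2, 0], [0, 0, 0, 0, 2.8, -4.2, 0], [0, 0, 0, 0, 2.8, -4.2, 0], [0, 0, 0, 0, 2.8, -4.2, 0], [0, 0, 0, 0, 2.8, -4.2, 0], [0, 0, 0, 0, 2.8, -4.2, 0], [0, 0, 0, 0, 2.8, -4.2, 0], [0, 0, 0, 0, 2.8, -4.2, 0], [0, 0, 0, 0, 2.6, -4.0, 0]]}}

```text
time: 5.03
position: [0.4887, 0.3383, 0.1975]
tool_rot: [0.797, 1.42, -0.799]
ft_force: [0.4, 0.1, -0.5]
grip_width: 0.345
```

Emit:
{"op": "jog_arm", "data": {"targets": [[3.5, -0.8, 7.4, 0, 0, 0, 0], [3.5, -0.8, 7.4, 0, 0, 0, 0], [3.5, -0.8, 7.4, 0, 0, 0, 0], [3.5, -0.8, 7.4, 0, 0, 0, 0], [0, 0, 0, 0, 0, 0, 0]]}}

```text
time: 5.65
position: [0.4864, 0.3354, 0.196]
tool_rot: [1.25, 1.008, -0.59]
ft_force: [-0.6, 0.3, -0.0]
grip_width: 0.346
```

```bash
python3 - <<'E'
from h import *
s=st();plan(tub(-.015,.038,.088),down(-73,30,17),s=s)
E
```

```text
t 5.65 p [0.4864 0.3354 0.196 ] x [ 0.469  0.149 -0.871] y [0.832 0.256 0.492] z [ 0.296 -0.955 -0.004] q [ 0.168 -0.082 -0.901  2.057  0.235  0.679 -2.167] F [-0.6  0.3 -0. ] w 0.346
rot total [ 0.09 -0.3   0.54] rows 1 each [ 0.09 -0.3   0.54]
shift total(after rot) [ 9.62 -4.93  0.16] rows 3 each [ 3.21 -1.64  0.05]
shift total(before rot) [ 9.67 -4.84  0.2 ]
```

Emit:
{"op": "jog_arm", "data": {"targets": [[0, 0, 0, 3.2, -1.6, 0, 0], [0, 0, 0, 3.2, -1.6, 0, 0], [0, 0, 0, 3.2, -1.6, 0.1, 0], [0, 0, 0, 0, 0, 0, 0], [0, 0, 0, 0, 0, 0, 0], [0, 0, 0, 0, 0, 0, 5], [0, 0, 0, 0, 0, 0, 5], [0, 0, 0, 0, 0, 0, 5], [0, 0, 0, 0, 0, 0, 5]]}}

```text
time: 6.78
position: [0.495, 0.3387, 0.0917]
tool_rot: [1.256, 1.007, -0.587]
ft_force: [-0.4, 0.0, -0.2]
grip_width: 0.562
```

```bash
python3 - <<'E'
from h import *
s=st(); p,d=get_image('scene'); cv2.imwrite('pics/s2.png',p[:,:,::-1])
E
```

```text
t 6.78 p [0.495  0.3387 0.0917] x [ 0.472  0.153 -0.868] y [0.831 0.252 0.496] z [ 0.295 -0.956 -0.008] q [ 0.108  0.153 -0.914  2.145  0.718  0.534 -2.605] F [-0.4  0.  -0.2] w 0.562
```

View pics/s2.png

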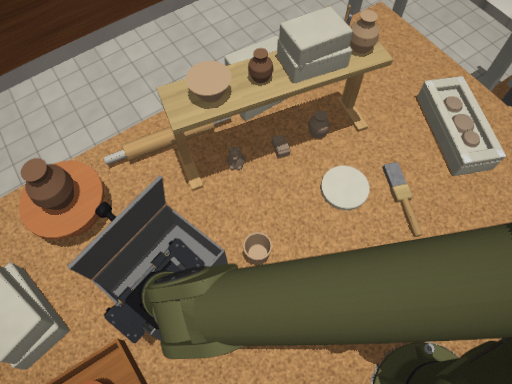

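Scrap_b has been released, but joint 7 is near its limit, so I'm backing out along the path I came in on.

Emit:
{"op": "jog_arm", "data": {"targets": [[0, 0, 0, -3.2, 1.6, 0, 5], [0, 0, 0, -3.2, 1.6, 0, 5], [0, 0, 0, -3.2, 1.6, 0, 5], [0, 0, 0, 0, 0, 0, 5]]}}

```text
time: 7.32
position: [0.4911, 0.3374, 0.2023]
tool_rot: [1.259, 1.002, -0.582]
ft_force: [-0.1, -0.7, -0.4]
grip_width: 0.577
```

```bash
python3 - <<'E'
from h import *
s=st()
E
```

```text
t 7.33 p [0.4911 0.3374 0.2023] x [ 0.477  0.155 -0.865] y [0.828 0.251 0.501] z [ 0.294 -0.956 -0.008] q [ 0.262 -0.091 -0.983  2.047  0.213  0.673 -2.146] F [-0.1 -0.7 -0.4] w 0.577
```

I'll identify a kinematic model from the logged states, to keep the redundant joints away from their limits.

```bash
cat > data.py <<'E'
import numpy as np
# q, p, x, z
D=[([1.155,.322,-.07,1.452,.023,1.371,-.057],[.2706,-.5905,.2406],[-.001,.002,-1],[.417,-.909,-.002]),
([.725,.011,-.456,1.809,.003,1.323,-.746],[.4706,-.1566,.2415],[.001,.001,-1],[.528,-.849,-.001]),
([.733,.047,-.46,1.873,.024,1.217,-.759],[.4719,-.1653,.1936],[.008,-.004,-1],[.52,-.854,.008]),
([.168,-.082,-.901,2.057,.235,.679,-2.167],[.4864,.3354,.196],[.469,.149,-.871],[.296,-.955,-.004]),
([.108,.153,-.914,2.145,.718,.534,-2.605],[.495,.3387,.0917],[.472,.153,-.868],[.295,-.956,-.008]),
([.262,-.091,-.983,2.047,.213,.673,-2.146],[.4911,.3374,.2023],[.477,.155,-.865],[.294,-.956,-.008])]
E
cat > fit.py <<'E'
from h import *
from data import D
import itertools
from scipy.optimize import least_squares
Rx0=lambda:None
def fk(q,sg,L):
    h,L1,a,L2,b,Lt=L[:6]
    Z=lambda t:R.from_euler('z',t); Y=lambda t:R.from_euler('y',t)
    A=Z(sg[0]*q[0])*Y(sg[1]*q[1])*Z(sg[2]*q[2]); p=np.array([0,0,h])+A.apply([a,0,L1])
    B=A*Y(sg[3]*q[3])*Z(sg[4]*q[4]); p=p+B.apply([b,0,L2])
    C=B*Y(sg[5]*q[5])*Z(sg[6]*q[6]+L[6]) ; p=p+C.apply([0,0,Lt])
    return p,C.as_matrix()  # C z = tool x ; 
if __name__=='__main__':
    best=[]
    for s in itertools.product([1,-1],repeat=4):
        sg=[s[0],1,s[1],1,s[2],1,s[3]]
        def f(L):
            r=[]
            for q,p,x,z in D:
                P,M=fk(q,sg,L); r+=list(P-p)+list(.3*(M[:,2]-x))+list(.3*(M[:,0]-z))
            return np.array(r)
        for ps in(0,1.57,3.14,-1.57):
            o=least_squares(f,[.3,.4,0,.4,0,.25,ps]);best.append((o.cost,sg,o.x,abs(f(o.x)).max()))
    best.sort(key=lambda b:b[0])
    for b in best[:3]:print(b[0],b[1],b[2].round(4),b[3])
E
python3 fit.py
```

```text
0.0010602612084591918 [-1, 1, -1, 1, -1, 1, -1] [ 0.2904  0.4789 -0.0171  0.5347  0.0407  0.3593 -3.1415] 0.024598272703678037
0.001060261208459193 [-1, 1, -1, 1, -1, 1, -1] [ 0.2904  0.4789 -0.0171  0.5347  0.0407  0.3593 -3.1415] 0.024598272716904374
0.0010602612084591935 [-1, 1, -1, 1, -1, 1, -1] [ 0.2904  0.4789 -0.0171  0.5347  0.0407  0.3593  3.1417] 0.02459827269115003
```

```bash
cat > kin.py <<'E'
from h import *
from data import D
from scipy.optimize import least_squares
sg=[-1,1,-1,1,-1,1,-1]
Z=lambda t:R.from_euler('z',t); Y=lambda t:R.from_euler('y',t)
PERM=np.array([[0,0,1],[0,1,0],[-1,0,0]],float)
def fk(q,L):
    o=np.reshape(L,(5,3))
    A=Z(-q[0]); p=A.apply([o[0,0],0,0])+[0,0,o[0,2]]
    A=A*Y(q[1])*Z(-q[2]); p=p+A.apply(o[1])
    B=A*Y(q[3]); p=p+B.apply([o[2,0],0,0]); B=B*Z(-q[4]); p=p+B.apply([o[2,1],o[3,1],o[2,2]])
    C=B*Y(q[5]); p=p+C.apply([o[3,0],0,0]); C=C*Z(-q[6]+np.pi); p=p+C.apply(o[4])
    M=C.as_matrix(); T=np.stack([M[:,2],np.cross(M[:,0],M[:,2]),M[:,0]],1)
    return p,T
L0=np.array([0,0,.29, 0,0,.48, 0,0,.53, 0,0,0, 0,0,.36])
def fit():
    def f(L):
        r=[]
        for q,p,x,z in D:
            r+=list((fk(q,L)[0]-p)*1000)
        return np.r_[r,(L-L0)*5*np.array([1,1,.2]*5)]
    return least_squares(f,L0)
o=fit();L=o.x
if __name__=='__main__':
    print(L.reshape(5,3).round(4))
    for q,p,x,z in D:
        P,T=fk(q,L);print(((P-p)*1000).round(1),(T[:,0]-x).round(3),(T[:,2]-z).round(3))
E
python3 kin.py
```

```text
[[ 0.0013 -0.      0.2401]
 [-0.0048 -0.021   0.4786]
 [ 0.0077  0.0044  0.5138]
 [-0.0026 -0.0024  0.    ]
 [-0.0017  0.0029  0.3394]]
[0. 0. 0.] [-0.001  0.     0.   ] [-0.    -0.    -0.001]
[ 0.2 -0.1 -0.2] [-0.001  0.001  0.   ] [ 0.    -0.    -0.001]
[-0.2  0.1  0.2] [ 0.001 -0.     0.   ] [-0. -0.  0.]
[-0.6  0.   0. ] [-0. -0.  0.] [-0. -0.  0.]
[ 0.1  0.1 -0.1] [-0.  0. -0.] [-0.     0.001 -0.   ]
[ 0.5 -0.1  0. ] [-0. -0. -0.] [ 0.001  0.001 -0.   ]
```

```bash
cat > sim.py <<'E'
from kin import *
LO=np.array([-2.86,-.3,-1.38,.06,-1.56,.09,-2.69]);HI=np.array([2.86,2.09,1.24,2.45,4.7,2.05,2.69])
def err(q,P,T):
    p,M=fk(q,L);return np.r_[P-p,.3*R.from_matrix(T@M.T).as_rotvec()]
def jac(q,P,T):
    e0=err(q,P,T);return np.stack([-(err(q+1e-5*np.eye(7)[i],P,T)-e0)/1e-5 for i in range(7)],1)
def step(q,P,T,lam=1e-4,it=6):
    for _ in range(it):
        J=jac(q,P,T);e=err(q,P,T);q=q+J.T@np.linalg.solve(J@J.T+lam*np.eye(6),e);q=np.clip(q,LO+.01,HI-.01)
    return q
def run(q,rows,verbose=True):
    q=np.array(q,float);P,T=fk(q,L);
    for r in rows:
        P=P+T@(np.array(r[3:6])/100);T=T@R.from_rotvec(np.radians(r[:3])).as_matrix()
        q0=q;q=step(q,P,T)
        if verbose:print(q.round(2),'dq/8',(abs(q-q0).max()*8).round(2),'err mm',round(1000*np.linalg.norm(fk(q,L)[0]-P),1))
    return q
if __name__=='__main__':
    q=run(D[0][0],[[-6.7,0,0,0,0,0]]+[[0,0,0,0,4.9,-3.29]]*8,False);print(q.round(3),D[1][0])
    q=run(D[2][0],[[0,0,0,-.1,2.8,-4.2]]*10+[[3.5,-.8,7.4,0,0,0]]*4,False);print(q.round(3),D[3][0])
    q=run(D[3][0],[[0,0,0,3.2,-1.6,0]]*3,False);print(q.round(3),D[4][0])
E
python3 sim.py
```

```text
[ 0.714  0.011 -0.434  1.809  0.003  1.325 -0.745] [0.725, 0.011, -0.456, 1.809, 0.003, 1.323, -0.746]
[ 0.163 -0.072 -0.9    2.043  0.26   0.681 -2.186] [0.168, -0.082, -0.901, 2.057, 0.235, 0.679, -2.167]
[ 0.116  0.153 -0.927  2.152  0.725  0.538 -2.614] [0.108, 0.153, -0.914, 2.145, 0.718, 0.534, -2.605]
```

The simulator predicts the real joint motion closely. Next I'll plan the transfer to scrap_a with the wrist flipped, camera toward the robot.

```bash
cat > p1.py <<'E'
from sim import *
np.set_printoptions(suppress=True)
s=st();q=s['joint_positions']
ua=np.radians(-12);u=np.array([np.cos(ua),np.sin(ua),0])
a=np.array([.6525,-.107,0]);
def rows(q,P2,R2,ms=5,mr=9):
    P,T=fk(q,L);rv=np.degrees(R.from_matrix(T.T@R2.as_matrix()).as_rotvec())
    return P,T,rv
# 1 translate
P,T=fk(q,L);P1=np.array([.50,-.075,.24]);t=T.T@(P1-P)*100;n=9
print('t',t.round(2),(t/n).round(2));q1=run(q,[[0,0,0,*(t/n)]]*n)
# 2 rotate
for sgn in(1,):
    T1=fk(q1,L)[1];Rt=down(76,35,-12).as_matrix();rv=np.degrees(R.from_matrix(T1.T@Rt).as_rotvec())
    print('rv',rv.round(2)); 
    if rv[0]<0: 
        n_=np.linalg.norm(rv); rv2=rv*(1-360/n_); print('alt',rv2.round(1))
    n=int(np.ceil(np.linalg.norm(rv)/10));print(n,(rv/n).round(2));q2=run(q1,[[*(rv/n),0,0,0]]*n)
# 3 pregrasp
P3=a-.12*u;P3[2]=.028;P,T=fk(q2,L);t=T.T@(P3-P)*100;n=5;print('t3',t.round(2),(t/n).round(2));q3=run(q2,[[0,0,0,*(t/n)]]*n)
t=T.T@(u*12-0);n=5;print('t4',t.round(2));q4=run(q3,[[0,0,0,*(t/n)]]*n)
E
python3 p1.py
```

```text
t 7.33 p [0.4911 0.3374 0.2023] x [ 0.477  0.155 -0.865] y [0.828 0.251 0.501] z [ 0.294 -0.956 -0.008] q [ 0.262 -0.091 -0.983  2.047  0.213  0.673 -2.146] F [-0.1 -0.7 -0.4] w 0.577
t [-9.24 -7.75 39.6 ] [-1.03 -0.86  4.4 ]
[ 0.27 -0.18 -0.87  2.1   0.03  0.66 -1.92] dq/8 1.79 err mm 0.0
[ 0.25 -0.24 -0.73  2.14 -0.09  0.67 -1.74] dq/8 1.5 err mm 0.0
[ 0.23 -0.27 -0.61  2.17 -0.18  0.68 -1.57] dq/8 1.32 err mm 0.0
[ 0.22 -0.29 -0.48  2.19 -0.23  0.7  -1.42] dq/8 1.19 err mm 4.4
[ 0.21 -0.29 -0.37  2.2  -0.28  0.73 -1.28] dq/8 1.11 err mm 10.8
[ 0.22 -0.29 -0.26  2.2  -0.31  0.76 -1.15] dq/8 1.06 err mm 12.2
[ 0.24 -0.29 -0.16  2.19 -0.34  0.79 -1.02] dq/8 1.02 err mm 8.1
[ 0.26 -0.29 -0.07  2.17 -0.36  0.82 -0.9 ] dq/8 0.98 err mm 0.0
[ 0.28 -0.26  0.02  2.13 -0.38  0.86 -0.78] dq/8 0.93 err mm 0.0
rv [-152.44   -7.05  -21.83]
alt [203.5   9.4  29.2]
16 [-9.53 -0.44 -1.36]
[ 0.26 -0.25  0.02  2.12 -0.34  0.87 -0.66] dq/8 0.96 err mm 0.0
[ 0.24 -0.25  0.02  2.11 -0.3   0.87 -0.55] dq/8 0.95 err mm 0.0
[ 0.22 -0.25  0.02  2.11 -0.26  0.88 -0.43] dq/8 0.94 err mm 0.0
[ 0.2  -0.25  0.0
[... 826 characters left out ...]
 47.2
t3 [16.32  4.7   0.45] [3.26 0.94 0.09]
[-0.06 -0.23  0.07  2.29  0.24  0.58  1.19] dq/8 0.72 err mm 0.0
[-0.05 -0.16  0.07  2.31  0.26  0.49  1.17] dq/8 0.73 err mm 0.0
[-0.04 -0.08  0.06  2.33  0.3   0.4   1.13] dq/8 0.73 err mm 0.0
[-0.03  0.01  0.06  2.33  0.36  0.31  1.06] dq/8 0.72 err mm 0.0
[-0.04  0.1   0.08  2.34  0.46  0.22  0.95] dq/8 0.89 err mm 0.0
t4 [  5.94 -10.42   0.28]
[-0.02  0.14  0.06  2.28  0.43  0.23  1.  ] dq/8 0.41 err mm 0.0
[0.01 0.18 0.05 2.23 0.39 0.23 1.04] dq/8 0.42 err mm 0.0
[0.03 0.23 0.03 2.18 0.37 0.24 1.07] dq/8 0.42 err mm 0.0
[0.06 0.27 0.02 2.13 0.35 0.25 1.1 ] dq/8 0.43 err mm 0.0
[ 0.08  0.3  -0.    2.07  0.33  0.27  1.12] dq/8 0.44 err mm 0.0
```

```bash
sed -i 's/P1=np.array(.*);t=T.T/P1=np.array([.53,-.07,.21]);t=T.T/; s/down(76,35,-12)/down(76,31,-12)/; s/a-.12\*u/a-.08*u/; s/u\*12-0/u*8/' p1.py; python3 p1.py
```

```text
t 7.33 p [0.4911 0.3374 0.2023] x [ 0.477  0.155 -0.865] y [0.828 0.251 0.501] z [ 0.294 -0.956 -0.008] q [ 0.262 -0.091 -0.983  2.047  0.213  0.673 -2.146] F [-0.1 -0.7 -0.4] w 0.577
t [-5.13 -6.65 40.03] [-0.57 -0.74  4.45]
[ 0.27 -0.16 -0.87  2.09  0.05  0.65 -1.94] dq/8 1.68 err mm 0.0
[ 0.26 -0.21 -0.75  2.13 -0.06  0.65 -1.75] dq/8 1.46 err mm 0.0
[ 0.24 -0.24 -0.63  2.16 -0.15  0.65 -1.59] dq/8 1.32 err mm 0.0
[ 0.24 -0.25 -0.52  2.18 -0.22  0.66 -1.43] dq/8 1.24 err mm 0.0
[ 0.24 -0.26 -0.41  2.19 -0.27  0.68 -1.29] dq/8 1.17 err mm 0.0
[ 0.26 -0.25 -0.31  2.19 -0.31  0.7  -1.15] dq/8 1.12 err mm 0.0
[ 0.27 -0.23 -0.22  2.18 -0.35  0.72 -1.01] dq/8 1.07 err mm 0.0
[ 0.3  -0.2  -0.13  2.16 -0.38  0.74 -0.89] dq/8 1.02 err mm 0.0
[ 0.32 -0.17 -0.05  2.13 -0.42  0.77 -0.77] dq/8 0.96 err mm 0.0
rv [-152.12   -1.7   -20.68]
alt [204.6   2.3  27.8]
16 [-9.51 -0.11 -1.29]
[ 0.31 -0.16 -0.05  2.11 -0.38  0.79 -0.64] dq/8 1.01 err mm 0.0
[ 0.29 -0.15 -0.05  2.1  -0.34  0.8  -0.51] dq/8 0.99 err mm 0.0
[ 0.27 -0.15 -0.05  2.09 -0.3   0.81 -0.39] dq/8 0.98 err mm 0.0
[ 0.26 -0.15 -0.05
[... 820 characters left out ...]
m 0.0
t3 [18.05  5.27 -1.23] [ 3.61  1.05 -0.25]
[ 0.05 -0.17 -0.02  2.23  0.17  0.56  1.25] dq/8 0.75 err mm 0.0
[ 0.06 -0.1  -0.02  2.25  0.19  0.46  1.23] dq/8 0.76 err mm 0.0
[ 0.07 -0.02 -0.02  2.26  0.23  0.37  1.19] dq/8 0.76 err mm 0.0
[ 0.07  0.07 -0.01  2.27  0.29  0.28  1.14] dq/8 0.74 err mm 0.0
[0.04 0.17 0.03 2.27 0.38 0.19 1.05] dq/8 0.75 err mm 0.0
t4 [ 4.12 -6.85  0.21]
[0.06 0.19 0.01 2.23 0.36 0.19 1.07] dq/8 0.28 err mm 0.0
[0.08 0.22 0.   2.2  0.34 0.2  1.09] dq/8 0.28 err mm 0.0
[ 0.09  0.25 -0.01  2.16  0.33  0.21  1.11] dq/8 0.29 err mm 0.0
[ 0.11  0.27 -0.02  2.12  0.32  0.22  1.12] dq/8 0.29 err mm 0.0
[ 0.12  0.3  -0.03  2.09  0.31  0.23  1.14] dq/8 0.29 err mm 0.0
```

Emit:
{"op": "jog_arm", "data": {"targets": [[0, 0, 0, -0.6, -0.7, 4.4, 5], [0, 0, 0, -0.6, -0.7, 4.4, 5], [0, 0, 0, -0.6, -0.7, 4.4, 6], [0, 0, 0, -0.6, -0.7, 4.4, 7], [0, 0, 0, -0.6, -0.7, 4.4, 8], [0, 0, 0, -0.6, -0.7, 4.5, 8], [0, 0, 0, -0.6, -0.8, 4.5, 8], [0, 0, 0, -0.6, -0.8, 4.5, 8], [0, 0, 0, -0.4, -0.8, 4.5, 8]]}}

```text
time: 8.45
position: [0.5272, -0.072, 0.2061]
tool_rot: [1.255, 1.009, -0.589]
ft_force: [1.3, 1.0, 0.1]
grip_width: 0.919
```

Emit:
{"op": "jog_arm", "data": {"targets": [[-9.5, -0.1, -1.3, 0, 0, 0, 8], [-9.5, -0.1, -1.3, 0, 0, 0, 8], [-9.5, -0.1, -1.3, 0, 0, 0, 8], [-9.5, -0.1, -1.3, 0, 0, 0, 8], [-9.5, -0.1, -1.3, 0, 0, 0, 8], [-9.5, -0.1, -1.3, 0, 0, 0, 8], [-9.5, -0.1, -1.3, 0, 0, 0, 8], [-9.5, -0.1, -1.3, 0, 0, 0, 8], [-9.5, -0.1, -1.3, 0, 0, 0, 8], [-9.5, -0.1, -1.3, 0, 0, 0, 8]]}}

```text
time: 9.7
position: [0.5272, -0.0707, 0.2058]
tool_rot: [-0.34, 1.149, 0.179]
ft_force: [-0.4, 0.0, 0.1]
grip_width: 0.921
```

Emit:
{"op": "jog_arm", "data": {"targets": [[-9.5, -0.1, -1.3, 0, 0, 0, 8], [-9.5, -0.1, -1.3, 0, 0, 0, 8], [-9.5, -0.1, -1.3, 0, 0, 0, 8], [-9.5, -0.1, -1.3, 0, 0, 0, 8], [-9.5, -0.1, -1.3, 0, 0, 0, 8], [-9.5, -0.1, -1.3, 0, 0, 0, 8], [0, 0, 0, 0, 0, 0, 8]]}}

```text
time: 10.58
position: [0.5269, -0.0704, 0.2058]
tool_rot: [-1.28, 0.951, 0.629]
ft_force: [-0.6, -0.2, -0.7]
grip_width: 0.918
```

```bash
python3 - <<'E'
from h import *
s=st(); p,d=get_image('wrist'); cv2.imwrite('pics/w3.png',p[:,:,::-1]); np.savez('w3.npz',p=p,d=d,W=wristW(s))
p,d=get_image('side'); cv2.imwrite('pics/sd3.png',p[:,:,::-1])
E
```

```text
t 10.57 p [ 0.5269 -0.0704  0.2058] x [ 0.494 -0.11  -0.862] y [-0.837  0.209 -0.506] z [0.236 0.972 0.011] q [-0.021 -0.262  0.031  2.221  0.183  0.669  1.227] F [-0.6 -0.2 -0.7] w 0.918
```

View pics/w3.png

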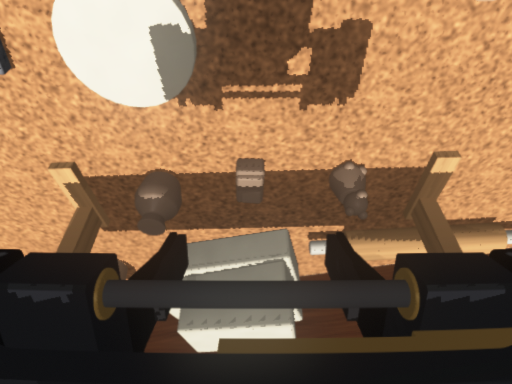

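View pics/sd3.png

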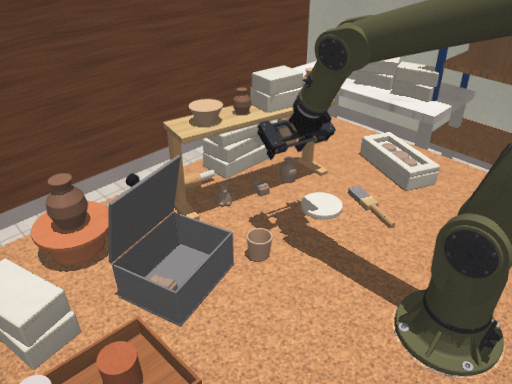

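The side view shows scrap_b on the tub floor at (162,283). The wrist view shows vase (158,195), scrap_a (250,178) and figure (350,180). I'll measure scrap_a and its neighbours.

```bash
python3 - <<'E'
from h import *
np.set_printoptions(precision=4,suppress=True)
z=np.load('w3.npz');i=camera_info('wrist');C=[cloud(z['d'],i,z['W']).reshape(-1,3)]
for n in('scene','side'): C.append(load(n)[1].reshape(-1,3))
def rect(P):
    r=cv2.minAreaRect((P[:,:2]*1000).astype(np.float32));b=cv2.boxPoints(r)
    e=[b[1]-b[0],b[2]-b[1]];L=[np.linalg.norm(x) for x in e];l=e[int(np.argmax(L))]
    return np.array(r[0]).round(1),np.round(sorted(L),1),round(float((np.degrees(np.arctan2(l[1],l[0]))+90)%180-90),1)
t=np.radians(-12);M=np.array([[np.cos(t),-np.sin(t)],[np.sin(t),np.cos(t)]])
for Q in C:
    m=(np.hypot(Q[:,0]-.6525,Q[:,1]+.107)<.048)&(Q[:,2]>.010)&(Q[:,2]<.05);P=Q[m]
    print('a',len(P),rect(P),'top z',np.percentile(P[:,2],[50,98]), 'uv',(P[:,:2]@M).min(0),(P[:,:2]@M).max(0))
    m=P[:,2]>.022;print('  top part',rect(P[m]))
    for nm,c in dict(fig=(.678,.014),vase=(.64,-.222)).items():
        m=(np.hypot(Q[:,0]-c[0],Q[:,1]-c[1])<.05)&(Q[:,2]>.01)&(Q[:,2]<.09);P=Q[m];V=P[:,:2]@M;print(nm,len(P),'uv',V.min(0),V.max(0),'z',P[:,2].max())
E
```

```text
a 1113 (array([ 651.6, -107.6]), array([33.9, 55.1], dtype=float32), -15.6) top z [0.0272 0.032 ] uv [0.632  0.0129] [0.6865 0.048 ]
  top part (array([ 651.6, -107.6]), array([33.9, 55.2], dtype=float32), -15.6)
fig 1483 uv [0.6407 0.1294] [0.6784 0.1738] z 0.06926459002123186
vase 2158 uv [ 0.6454 -0.1096] [ 0.6921 -0.0566] z 0.07372855821901034
a 275 (array([ 653.1, -107. ]), array([33.9, 59.2], dtype=float32), -16.3) top z [0.0251 0.0311] uv [0.6312 0.0133] [0.6908 0.049 ]
  top part (array([ 652.5, -106.6]), array([32.3, 54.2], dtype=float32), -15.4)
fig 283 uv [0.6427 0.1326] [0.6775 0.1758] z 0.06879459444836045
vase 439 uv [ 0.6447 -0.1101] [ 0.7    -0.0563] z 0.07446778710751889
a 191 (array([ 652.5, -107.5]), array([36.3, 58.9], dtype=float32), -11.5) top z [0.0279 0.0351] uv [0.6311 0.0122] [0.69   0.0484]
  top part (array([ 651.8, -107.3]), array([34.1, 58.1], dtype=float32), -17.1)
fig 254 uv [0.6429 0.1303] [0.6815 0.1746] z 0.07236970566917611
vase 319 uv [ 0.6448 -0.1065] [ 0.6946 -0.0586] z 0.07732709633496526
```

```bash
cat > p2.py <<'E'
from sim import *
np.set_printoptions(suppress=True)
s=st();q=s['joint_positions'];P,T=fk(q,L);print('model err',(P-s['position']).round(4))
ua=np.radians(-14);u=np.array([np.cos(ua),np.sin(ua),0]);g=np.array([.652,-.107,.026])-.005*u
Rt=down(74.5,31,-14);rv=np.degrees(R.from_matrix(T.T@Rt.as_matrix()).as_rotvec());print('rv',rv.round(2))
T1=Rt.as_matrix();t=T1.T@(g-.08*u-s['position'])*100;print('t3',t.round(2));print('t4 (80mm)',(T1.T@u*8).round(2), 'up 1cm',(T1.T@[0,0,1]).round(3))
q=run(q,[[*rv,0,0,0]]+[[0,0,0,*(t/5)]]*5);q=run(q,[[0,0,0,*(T1.T@u*2)]]*4)
E
python3 p2.py
```

```text
t 10.68 p [ 0.5276 -0.0705  0.2068] x [ 0.495 -0.11  -0.862] y [-0.836  0.211 -0.507] z [0.237 0.971 0.012] q [-0.02  -0.262  0.031  2.219  0.182  0.669  1.226] F [ 0.8 -0.2  0.7] w 0.919
model err [-0.0111  0.0017  0.0002]
rv [ 1.16  0.73 -0.51]
t3 [17.79  5.48 -0.65]
t4 (80mm) [ 4.12 -6.86  0.15] up 1cm [-0.857 -0.515  0.012]
[-0.01 -0.26  0.01  2.22  0.21  0.66  1.17] dq/8 0.41 err mm 0.0
[ 0.   -0.2   0.01  2.25  0.23  0.57  1.15] dq/8 0.76 err mm 0.0
[ 0.01 -0.13  0.01  2.28  0.26  0.47  1.12] dq/8 0.77 err mm 0.0
[ 0.03 -0.04  0.    2.29  0.31  0.38  1.07] dq/8 0.77 err mm 0.0
[0.03 0.05 0.   2.3  0.39 0.28 0.99] dq/8 0.75 err mm 0.0
[-0.    0.14  0.05  2.3   0.53  0.19  0.85] dq/8 1.14 err mm 0.0
[0.03 0.18 0.03 2.26 0.5  0.2  0.89] dq/8 0.35 err mm 0.0
[0.05 0.21 0.01 2.22 0.47 0.2  0.92] dq/8 0.35 err mm 0.0
[ 0.08  0.24 -0.01  2.17  0.45  0.21  0.95] dq/8 0.35 err mm 0.0
[ 0.1   0.28 -0.03  2.13  0.44  0.22  0.98] dq/8 0.36 err mm 0.0
```

```bash
cat >> data.py <<'E'
D.append(([-.0205,-.262,.031,2.220,.1825,.669,1.2265],[.5272,-.0705,.2063],[.495,-.11,-.862],[.237,.971,.012]))
E
python3 kin.py; python3 p2.py
```

```text
[[ 0.017   0.      0.2413]
 [-0.011  -0.0208  0.4703]
 [ 0.0023  0.0095  0.5071]
 [-0.0087  0.0022 -0.    ]
 [-0.0083  0.0065  0.3352]]
[0.5 0.4 1.1] [-0.001  0.     0.   ] [-0.    -0.    -0.001]
[ 0.3 -0.4 -1.1] [-0.001  0.001  0.   ] [ 0.    -0.    -0.001]
[-0.3 -0.1 -0. ] [ 0.001 -0.     0.   ] [-0. -0.  0.]
[ 0.1  0.9 -1. ] [-0. -0.  0.] [-0. -0.  0.]
[0.  0.1 0. ] [-0.  0. -0.] [-0.     0.001 -0.   ]
[ 0.8 -0.6 -0.9] [-0. -0. -0.] [ 0.001  0.001 -0.   ]
[-1.   0.1  2. ] [-0. -0.  0.] [-0.  0. -0.]
t 10.68 p [ 0.5276 -0.0705  0.2068] x [ 0.495 -0.11  -0.862] y [-0.836  0.211 -0.507] z [0.237 0.971 0.012] q [-0.02  -0.262  0.031  2.219  0.182  0.669  1.226] F [ 0.8 -0.2  0.7] w 0.919
model err [-0.001   0.0001  0.0021]
rv [ 1.16  0.73 -0.51]
t3 [17.79  5.48 -0.65]
t4 (80mm) [ 4.12 -6.86  0.15] up 1cm [-0.857 -0.515  0.012]
[-0.01 -0.26  0.01  2.22  0.21  0.66  1.17] dq/8 0.43 err mm 0.0
[-0.   -0.2   0.01  2.25  0.23  0.57  1.15] dq/8 0.77 err mm 0.0
[ 0.01 -0.12  0.01  2.28  0.26  0.47  1.12] dq/8 0.79 err mm 0.0
[ 0.02 -0.04  0.01  2.29  0.31  0.37  1.07] dq/8 0.78 err mm 0.0
[0.02 0.06 0.01 2.3  0.4  0.28 0.98] dq/8 0.76 err mm 0.0
[-0.03  0.16  0.07  2.3   0.54  0.18  0.84] dq/8 1.09 err mm 0.0
[0.01 0.19 0.05 2.25 0.51 0.19 0.88] dq/8 0.35 err mm 0.0
[0.04 0.23 0.02 2.21 0.48 0.19 0.91] dq/8 0.35 err mm 0.0
[0.06 0.26 0.   2.17 0.46 0.2  0.94] dq/8 0.36 err mm 0.0
[ 0.09  0.29 -0.02  2.12  0.45  0.21  0.96] dq/8 0.36 err mm 0.0
```

Emit:
{"op": "jog_arm", "data": {"targets": [[1.2, 0.7, -0.5, 0, 0, 0, 7], [0, 0, 0, 3, 0.9, -0.1, 7], [0, 0, 0, 3, 0.9, -0.1, 7], [0, 0, 0, 3, 0.9, -0.1, 7], [0, 0, 0, 3, 0.9, -0.1, 7], [0, 0, 0, 3, 0.9, -0.1, 7], [0, 0, 0, 2.3, 0.9, -0.1, 7], [0, 0, 0, 0, 0, 0, 7], [0, 0, 0, 0, 0, 0, 7]]}}

```text
time: 11.8
position: [0.569, -0.0857, 0.0322]
tool_rot: [-1.271, 0.956, 0.601]
ft_force: [0.7, -0.3, 0.5]
grip_width: 0.803
```

```bash
python3 - <<'E'
from h import *
s=st(); p,d=get_image('wrist'); cv2.imwrite('pics/w4.png',p[:,:,::-1]); np.savez('w4.npz',p=p,d=d,W=wristW(s))
ua=np.radians(-14);u=np.array([np.cos(ua),np.sin(ua),0]);g=np.array([.652,-.107,.026])-.005*u
plan(g-.08*u,down(74.5,31,-14),s=s);plan(g,down(74.5,31,-14),s=s)
E
```

```text
t 11.8 p [ 0.569  -0.0857  0.0322] x [ 0.502 -0.124 -0.856] y [-0.825  0.228 -0.517] z [0.259 0.966 0.012] q [0.011 0.113 0.03  2.3   0.482 0.219 0.9  ] F [ 0.7 -0.3  0.5] w 0.803
rot total [0.04 0.06 0.12] rows 1 each [0.04 0.06 0.12]
shift total(after rot) [ 0.57  0.26 -0.07] rows 1 each [ 0.57  0.26 -0.07]
shift total(before rot) [ 0.57  0.26 -0.07]
rot total [0.04 0.06 0.12] rows 1 each [0.04 0.06 0.12]
shift total(after rot) [ 4.69 -6.59  0.08] rows 2 each [ 2.34 -3.3   0.04]
shift total(before rot) [ 4.7  -6.58  0.07]
```

View pics/w4.png

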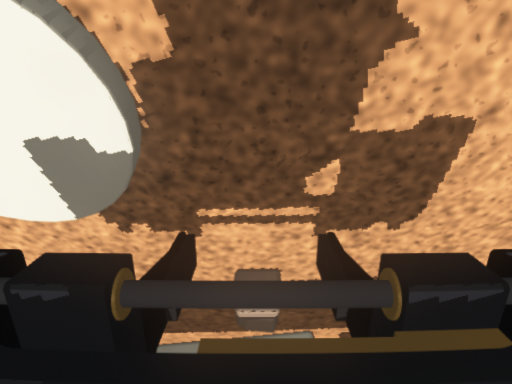

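In the wrist view scrap_a sits at (258,295), centred between the fingertips at (190,240) and (322,240). Next I'll slide in and grip.

Emit:
{"op": "jog_arm", "data": {"targets": [[0, 0, 0, 0.78, -1.1, 0, 7], [0, 0, 0, 0.78, -1.1, 0, 7], [0, 0, 0, 0.78, -1.1, 0, 7], [0, 0, 0, 0.78, -1.1, 0, 7], [0, 0, 0, 0.78, -1.1, 0, 7], [0, 0, 0, 0.75, -1.1, 0.1, 7], [0, 0, 0, 0, 0, 0, 7], [0, 0, 0, 0, 0, 0, 7]]}}

```text
time: 12.85
position: [0.6461, -0.1055, 0.0253]
tool_rot: [-1.271, 0.958, 0.603]
ft_force: [-0.6, -0.3, -0.4]
grip_width: 0.806
```

```bash
python3 - <<'E'
from h import *
s=st()
ua=np.radians(-14);u=np.array([np.cos(ua),np.sin(ua),0]);g=np.array([.652,-.107,.026])-.005*u
plan(g,down(74.5,31,-14),s=s)
E
```

```text
t 12.85 p [ 0.6461 -0.1055  0.0253] x [ 0.5   -0.124 -0.857] y [-0.826  0.227 -0.515] z [0.259 0.966 0.011] q [ 0.087  0.27  -0.013  2.121  0.399  0.232  1.017] F [-0.6 -0.3 -0.4] w 0.806
rot total [0.1  0.04 0.02] rows 1 each [0.1  0.04 0.02]
shift total(after rot) [-0.   -0.13 -0.  ] rows 1 each [-0.   -0.13 -0.  ]
shift total(before rot) [-0.   -0.13 -0.  ]
```

Emit:
{"op": "jog_arm", "data": {"targets": [[0, 0, 0, 0, 0, 0, 0], [0, 0, 0, 0, 0, 0, 0], [0, 0, 0, 0, 0, 0, 0], [0, 0, 0, 0, 0, 0, 0], [0, 0, 0, 0, 0, 0, 0], [0, 0, 0, 0, 0, 0, 0], [0, 0, 0, 0, 0, 0, 0], [0, 0, 0, -0.5, -0.3, 0, 0], [0, 0, 0, -0.5, -0.3, 0, 0], [0, 0, 0, 0, 0, 0, 0]], "squeeze": 25}}

```text
time: 14.1
position: [0.647, -0.1057, 0.0383]
tool_rot: [-1.272, 0.956, 0.601]
ft_force: [-0.3, -0.3, -0.2]
grip_width: 0.389
```

Gripper is at about 33.8 mm, so scrap_a is held. I'll pull straight back out and then up.

Emit:
{"op": "jog_arm", "data": {"targets": [[0, 0, 0, -0.6, 1, 0, 0], [0, 0, 0, -0.9, 1.5, 0, 0], [0, 0, 0, -0.9, 1.5, 0, 0], [0, 0, 0, -0.9, 1.5, 0, 0], [0, 0, 0, -0.9, 1.5, 0, 0], [0, 0, 0, -0.9, 1.5, 0, 0], [0, 0, 0, 0, 0, 0, 0]]}}

```text
time: 14.98
position: [0.5488, -0.0796, 0.0364]
tool_rot: [-1.272, 0.958, 0.604]
ft_force: [0.3, 0.4, -0.5]
grip_width: 0.389
```

```bash
python3 - <<'E'
from h import *
from sim import *
s=st();q=s['joint_positions'];P,T=fk(q,L);print(P-s['position'])
t=T.T@np.array([0,0,.16])*100;print('up',t.round(2));q=run(q,[[0,0,0,*(t/4)]]*4)
P,T=fk(q,L);tg=tub(-.03,-.04,.2);print(tg);t=T.T@(tg-P)*100;print('over',t.round(2));q=run(q,[[0,0,0,*(t/8)]]*8)
P,T=fk(q,L);
for zz in (107,):
  for ln in (10,25):
    rv=np.degrees(R.from_matrix(T.T@down(zz,ln,17).as_matrix()).as_rotvec());n=int(np.ceil(np.linalg.norm(rv)/9));print('rot',ln,rv.round(1),n);qq=run(q,[[*(rv/n),0,0,0]]*n)
    P,T2=fk(qq,L);t=T2.T@(tub(-.03,-.04,.088)-P)*100;print('down',t.round(2));run(qq,[[0,0,0,*(t/3)]]*3)
E
```

```text
t 14.97 p [ 0.5488 -0.0796  0.0364] x [ 0.5   -0.124 -0.857] y [-0.827  0.227 -0.515] z [0.258 0.966 0.011] q [0.01  0.064 0.016 2.341 0.495 0.233 0.879] F [ 0.3  0.4 -0.5] w 0.389
[-0.00386258 -0.00030398  0.01061271]
up [-13.72  -8.23   0.17]
[ 0.07 -0.02 -0.04  2.32  0.34  0.34  1.04] dq/8 1.27 err mm 0.0
[ 0.08 -0.1  -0.05  2.28  0.25  0.44  1.13] dq/8 0.83 err mm 0.0
[ 0.07 -0.16 -0.04  2.24  0.2   0.54  1.19] dq/8 0.81 err mm 0.0
[ 0.06 -0.21 -0.04  2.19  0.17  0.64  1.22] dq/8 0.78 err mm 0.0
[0.50050573 0.25647666 0.2       ]
over [-5.78 11.66 31.34]
[ 0.04 -0.23 -0.12  2.2   0.23  0.66  1.08] dq/8 1.13 err mm 0.0
[ 0.02 -0.24 -0.21  2.21  0.27  0.69  0.94] dq/8 1.1 err mm 0.0
[-0.   -0.23 -0.29  2.2   0.32  0.71  0.81] dq/8 1.07 err mm 0.0
[-0.03 -0.21 -0.37  2.19  0.36  0.75  0.68] dq/8 1.05 err mm 0.0
[-0.05 -0.19 -0.45  2.16  0.4   0.78  0.55] dq/8 1.02 err mm 0.0
[-0.08 -0.15 -0.53  2.13  0.45  0.82  0.43] dq/8 0.99 err mm 0.0
[-0.11 -0.1  -0.6   2.09  0.51  0.87  0.31] dq/8 0.96 err mm 0.0
[-0.15 -0.04 -0.66  2.04  0.57  0.92  0.19] dq/8 0.91 err mm 0.0
rot 10 [-30.3 -1
[... 366 characters left out ...]
.05  0.07 -0.54  1.93  0.11  0.98  1.23] dq/8 0.61 err mm 0.0
[-0.06  0.12 -0.54  1.97  0.14  0.9   1.2 ] dq/8 0.61 err mm 0.0
[-0.08  0.17 -0.53  2.01  0.19  0.83  1.16] dq/8 0.61 err mm 0.0
rot 25 [-28.5 -14.5   6. ] 4
[-0.13 -0.08 -0.63  2.07  0.47  0.85  0.43] dq/8 1.86 err mm 0.0
[-0.11 -0.11 -0.58  2.08  0.35  0.79  0.68] dq/8 2.03 err mm 0.0
[-0.11 -0.12 -0.53  2.09  0.22  0.76  0.95] dq/8 2.14 err mm 0.0
[-0.11 -0.13 -0.47  2.09  0.1   0.75  1.22] dq/8 2.16 err mm 0.0
down [10.15  4.73  0.  ]
[-0.11 -0.08 -0.49  2.13  0.15  0.67  1.16] dq/8 0.66 err mm 0.0
[-0.11 -0.02 -0.5   2.17  0.22  0.59  1.09] dq/8 0.66 err mm 0.0
[-0.12  0.04 -0.51  2.2   0.33  0.51  0.99] dq/8 0.86 err mm 0.0
```

Emit:
{"op": "jog_arm", "data": {"targets": [[0, 0, 0, -3.4, -2.1, 0, 0], [0, 0, 0, -3.4, -2.1, 0, 0], [0, 0, 0, -3.4, -2.1, 0, 0], [0, 0, 0, -3.4, -2.1, 0, 0], [0, 0, 0, -0.7, 1.5, 3.9, 0], [0, 0, 0, -0.7, 1.5, 3.9, 0], [0, 0, 0, -0.7, 1.5, 3.9, 0], [0, 0, 0, -0.7, 1.5, 3.9, 0], [0, 0, 0, -0.7, 1.5, 3.9, 0], [0, 0, 0, -0.7, 1.4, 3.9, 0]]}}

```text
time: 16.23
position: [0.5179, 0.171, 0.19]
tool_rot: [-1.271, 0.956, 0.602]
ft_force: [0.0, -0.1, -0.4]
grip_width: 0.392
```

Emit:
{"op": "jog_arm", "data": {"targets": [[0, 0, 0, -0.7, 1.4, 3.9, 0], [0, 0, 0, -0.7, 1.4, 3.9, 0], [-6.1, -2.1, 4.1, 0, 0, 0, 0], [-6.1, -2.1, 4.1, 0, 0, 0, 0], [-6.1, -2.1, 4.1, 0, 0, 0, 0], [-6.1, -2.1, 4.1, 0, 0, 0, 0], [-6.1, -2.1, 4.1, 0, 0, 0, 0], [0, 0, 0, 0, 0, 0, 0]]}}

```text
time: 17.23
position: [0.5098, 0.252, 0.1882]
tool_rot: [-1.481, 0.907, 1.293]
ft_force: [0.5, 1.1, 0.7]
grip_width: 0.393
```

```bash
python3 - <<'E'
from h import *
s=st(); p,d=get_image('wrist'); cv2.imwrite('pics/w5.png',p[:,:,::-1])
plan(tub(-.03,-.04,.088),down(107,10,17),s=s)
E
```

```text
t 17.23 p [0.5098 0.252  0.1882] x [ 0.17   0.048 -0.984] y [-0.942 -0.286 -0.177] z [-0.29   0.957 -0.004] q [-0.034  0.087 -0.521  1.86   0.106  1.037  1.269] F [0.5 1.1 0.7] w 0.393
rot total [-0.11 -0.23  0.18] rows 1 each [-0.11 -0.23  0.18]
shift total(after rot) [9.73 2.48 0.7 ] rows 3 each [3.24 0.83 0.23]
shift total(before rot) [9.72 2.52 0.73]
```

View pics/w5.png

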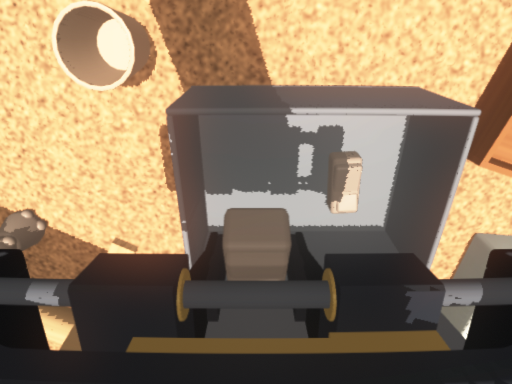

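Wrist view: scrap_b lies on the tub floor at (345,185), and scrap_a is held at (257,240) over the left half. I'll lower and release it.

Emit:
{"op": "jog_arm", "data": {"targets": [[0, 0, 0, 3.2, 0.8, 0.2, 0], [0, 0, 0, 3.2, 0.8, 0.2, 0], [0, 0, 0, 3.2, 0.8, 0.2, 0], [0, 0, 0, 0, 0, 0, 0], [0, 0, 0, 0, 0, 0, 0], [0, 0, 0, 0, 0, 0, 5], [0, 0, 0, 0, 0, 0, 5], [0, 0, 0, 0, 0, 0, 5]]}}

```text
time: 18.27
position: [0.5004, 0.2562, 0.0902]
tool_rot: [-1.484, 0.905, 1.294]
ft_force: [0.6, -0.0, 0.7]
grip_width: 0.561
```

Emit:
{"op": "jog_arm", "data": {"targets": [[0, 0, 0, -4, -0.7, 0, 5], [0, 0, 0, -5, -0.8, 0, 5], [0, 0, 0, -5, -0.8, 0, 5], [0, 0, 0, 0, 0, 0, 5]]}}

```text
time: 18.77
position: [0.5003, 0.2577, 0.2367]
tool_rot: [-1.486, 0.897, 1.289]
ft_force: [0.3, -0.6, -0.0]
grip_width: 0.574
```

```bash
python3 - <<'E'
from h import *
s=st(); p,d=get_image('wrist'); cv2.imwrite('pics/w6.png',p[:,:,::-1])
Q=cloud(d,camera_info('wrist'),wristW(s)).reshape(-1,3)
t=np.radians(TY);X=(Q[:,:2]-TC)@np.array([[np.cos(t),-np.sin(t)],[np.sin(t),np.cos(t)]])
for lo,hi in((-.1,0),(0,.1)):
    m=(abs(X[:,0])<.075)&(X[:,1]>lo)&(X[:,1]<hi)&(Q[:,2]>.012)&(Q[:,2]<.08);print(m.sum(),X[m].min(0),X[m].max(0),Q[m,2].max())
E
```

```text
t 18.77 p [0.5003 0.2577 0.2367] x [ 0.178  0.051 -0.983] y [-0.939 -0.289 -0.185] z [-0.294  0.956 -0.004] q [-0.027  0.029 -0.533  1.815  0.074  1.123  1.284] F [ 0.3 -0.6 -0. ] w 0.574
1556 [-0.06514883 -0.05748624] [-0.00839023 -0.02207246] 0.038307770624580795
1460 [-0.0235485   0.02644078] [0.04103479 0.05967012] 0.036382234374024935
```

View pics/w6.png

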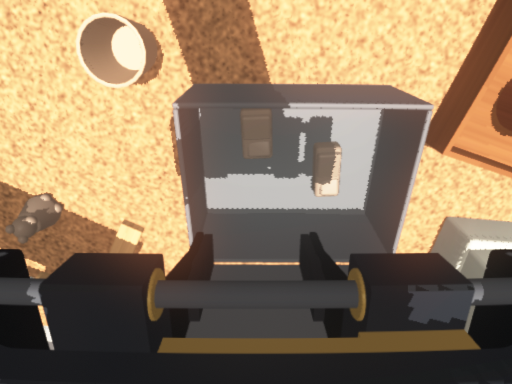

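Both scraps lie flat in the tub: a at tub y about -0.04, b at about +0.04, tops below 0.04 m. Next I'll plan the lid, hooking closed fingers behind it at tub y = -0.055 (beside the knob) and following its arc down.

```bash
cat > p3.py <<'E'
from sim import *
np.set_printoptions(suppress=True)
s=st();q=s['joint_positions'];P,T=fk(q,L)
off=s['position']-P
Rt=down(107,0).as_matrix();rv=np.degrees(R.from_matrix(T.T@Rt).as_rotvec());print('rot',rv.round(2))
q=run(q,[[*(rv/2),0,0,0]]*2)
y=-.055
def go(q,tg,n,nm):
    P,T=fk(q,L);t=T.T@(tg-off-P)*100;print(nm,t.round(2),'/',n,(t/n).round(2));return run(q,[[0,0,0,*(t/n)]]*n)
q=go(q,tub(-.03,y,.33),2,'up');q=go(q,tub(.115,y,.33),3,'fwd');q=go(q,tub(.115,y,.244),2,'down')
r=.13
def tgt(th): return tub(.085-r*np.cos(th)+.008*np.sin(th)+.0095,y,.1+r*np.sin(th)+.008*np.cos(th)+.019)
ths=[1.36,1.2,1.05,.9,.75,.6,.45,.3,.2,.1,.05,0,-.02];pp=None
for a in ths:
    pt=tgt(a);print(a,pt.round(4));q=go(q,pt,1,'arc')
E
python3 p3.py
```

```text
t 18.82 p [0.4989 0.2567 0.2337] x [ 0.174  0.049 -0.984] y [-0.94  -0.289 -0.18 ] z [-0.293  0.956 -0.005] q [-0.027  0.031 -0.533  1.819  0.074  1.123  1.284] F [-0.4  0.6 -0.7] w 0.575
rot [ 0.09 -0.26 10.4 ]
[-0.03  0.1  -0.53  1.75  0.08  1.22  1.28] dq/8 0.82 err mm 0.0
[-0.04  0.16 -0.53  1.68  0.09  1.33  1.28] dq/8 0.8 err mm 0.0
up [-9.63 -0.15 -1.57] / 2 [-4.81 -0.07 -0.79]
[-0.03  0.14 -0.53  1.61  0.07  1.42  1.3 ] dq/8 0.75 err mm 0.0
[-0.02  0.12 -0.52  1.53  0.06  1.51  1.33] dq/8 0.75 err mm 0.0
fwd [  0.  -14.5   0. ] / 3 [ 0.   -4.83  0.  ]
[-0.04  0.23 -0.53  1.41  0.11  1.53  1.3 ] dq/8 0.91 err mm 0.0
[-0.08  0.34 -0.52  1.29  0.17  1.56  1.29] dq/8 1.0 err mm 0.0
[-0.12  0.45 -0.51  1.15  0.21  1.6   1.29] dq/8 1.11 err mm 0.0
down [ 8.6 -0.   0. ] / 2 [ 4.3 -0.   0. ]
[-0.11  0.45 -0.51  1.23  0.22  1.52  1.28] dq/8 0.66 err mm 0.0
[-0.1   0.47 -0.51  1.29  0.22  1.44  1.27] dq/8 0.63 err mm 0.0
1.36 [0.6054 0.2729 0.2478]
arc [-0.38  3.99  0.  ] / 1 [-0.38  3.99  0.  ]
[-0.07  0.38 -0.52  1.4   0.19  1.41  1.28] dq/8 0.85 err mm 0.0
1.2 [0.586  0.2669 0.2431]
[... 942 characters left out ...]
 mm 0.0
0.2 [0.5036 0.2417 0.1527]
arc [ 1.24  0.4  -0.  ] / 1 [ 1.24  0.4  -0.  ]
[-0.02  0.23 -0.54  1.78  0.13  1.17  1.27] dq/8 0.21 err mm 0.0
0.1 [0.501  0.2409 0.1399]
arc [ 1.27  0.27 -0.  ] / 1 [ 1.27  0.27 -0.  ]
[-0.02  0.23 -0.54  1.8   0.13  1.14  1.27] dq/8 0.21 err mm 0.0
0.05 [0.5002 0.2407 0.1335]
arc [0.65 0.09 0.  ] / 1 [0.65 0.09 0.  ]
[-0.02  0.24 -0.54  1.81  0.13  1.13  1.26] dq/8 0.1 err mm 0.0
0 [0.4996 0.2405 0.127 ]
arc [ 0.65  0.06 -0.  ] / 1 [ 0.65  0.06 -0.  ]
[-0.02  0.24 -0.54  1.82  0.14  1.12  1.26] dq/8 0.1 err mm 0.0
-0.02 [0.4995 0.2405 0.1244]
arc [ 0.26  0.01 -0.  ] / 1 [ 0.26  0.01 -0.  ]
[-0.02  0.25 -0.54  1.82  0.14  1.11  1.26] dq/8 0.04 err mm 0.0
```

Emit:
{"op": "jog_arm", "data": {"targets": [[0, 0, 5.2, 0, 0, 0, 0], [0, 0, 5.2, 0, 0, 0, 0], [0, 0, 0, -4.8, -0.1, -0.8, 0], [0, 0, 0, -4.8, -0.1, -0.8, 0], [0, 0, 0, 0, 0, 0, 0], [0, 0, 0, 0, -4.8, 0, 0], [0, 0, 0, 0, -4.9, 0, 0], [0, 0, 0, 0, -4.8, 0, 0], [0, 0, 0, 0, 0, 0, 0]]}}

```text
time: 19.95
position: [0.6448, 0.2843, 0.3196]
tool_rot: [-1.424, 1.068, 1.432]
ft_force: [-0.6, -0.3, -0.4]
grip_width: 0.004
```

```bash
python3 - <<'E'
from h import *
s=st(); p,d=get_image('side'); cv2.imwrite('pics/sd7.png',p[:,:,::-1])
plan(tub(.115,-.055,.244),down(107,0),s=s)
E
```

```text
t 19.95 p [0.6448 0.2843 0.3196] x [-0.011 -0.008 -1.   ] y [-0.956 -0.293  0.013] z [-0.293  0.956 -0.004] q [-0.134  0.477 -0.501  1.133  0.223  1.597  1.284] F [-0.6 -0.3 -0.4] w 0.004
rot total [ 0.03 -0.25 -0.76] rows 1 each [ 0.03 -0.25 -0.76]
shift total(after rot) [7.56 0.11 0.06] rows 2 each [3.78 0.06 0.03]
shift total(before rot) [7.56 0.01 0.09]
```

View pics/sd7.png

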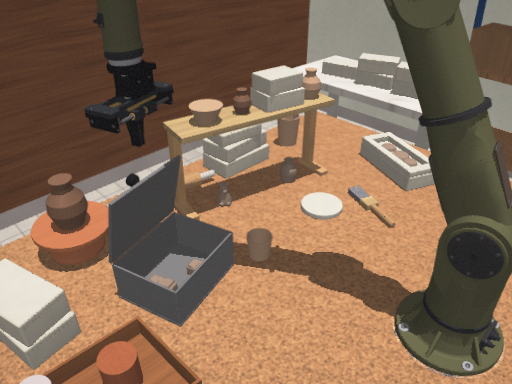

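The side view shows the closed fingers at (140,135), behind and above the lid, with both scraps in the tub at (162,283) and (192,265). I'll lower behind the lid.

Emit:
{"op": "jog_arm", "data": {"targets": [[0, 0, 0, 2.5, 0, 0, 0], [0, 0, 0, 2.5, 0, 0, 0], [0, 0, 0, 2.5, 0, 0, 0], [0, 0, 0, 0, 0, 0, 0]]}}

```text
time: 20.5
position: [0.6408, 0.2832, 0.2493]
tool_rot: [-1.427, 1.065, 1.429]
ft_force: [0.6, 0.6, 0.6]
grip_width: 0.01
```

Emit:
{"op": "jog_arm", "data": {"targets": [[0, 0, 0, -0.2, 1.5, 0, 0], [0, 0, 0, -0.2, 1.5, 0, 0], [0, 0, 0, 0, 1, 0, 0], [0, 0, 0, 0.2, 1, 0, 0], [0, 0, 0, 0.3, 1, 0, 0], [0, 0, 0, 0.3, 0.9, 0, 0], [0, 0, 0, 0.4, 0.9, 0, 0], [0, 0, 0, 0, 0, 0, 0]]}}

```text
time: 21.5
position: [0.5676, 0.2607, 0.2434]
tool_rot: [-1.428, 1.062, 1.427]
ft_force: [0.5, -1.0, -0.8]
grip_width: 0.006
```

```bash
python3 - <<'E'
from h import *
s=st(); p,d=get_image('scene'); cv2.imwrite('pics/sc8.png',p[:,:,::-1])
r=.13
th=1.05
plan(tub(.085-r*np.cos(th)+.008*np.sin(th)+.0095,-.055,.1+r*np.sin(th)+.008*np.cos(th)+.019),down(107,0),s=s)
E
```

```text
t 21.5 p [0.5676 0.2607 0.2434] x [-0.005 -0.007 -1.   ] y [-0.956 -0.294  0.006] z [-0.294  0.956 -0.005] q [-0.054  0.314 -0.526  1.495  0.162  1.383  1.278] F [ 0.5 -1.  -0.8] w 0.006
rot total [ 0.08 -0.3  -0.36] rows 1 each [ 0.08 -0.3  -0.36]
shift total(after rot) [ 0.76 -0.14  0.05] rows 1 each [ 0.76 -0.14  0.05]
shift total(before rot) [ 0.76 -0.14  0.06]
```

View pics/sc8.png

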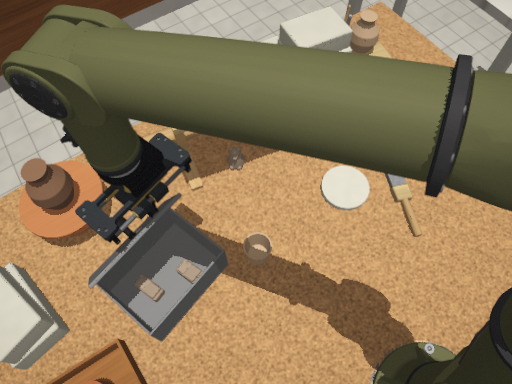

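The lid is following; its near edge has swung to about (180,210). Continuing along the arc.

Emit:
{"op": "jog_arm", "data": {"targets": [[0, 0, 0, 0.7, 0.8, 0, 0], [0, 0, 0, 0.7, 0.8, 0, 0], [0, 0, 0, 0.8, 0.8, 0, 0], [0, 0, 0, 0.8, 0.8, 0, 0], [0, 0, 0, 0.9, 0.7, 0, 0], [0, 0, 0, 0.9, 0.6, 0, 0], [0, 0, 0, 0.9, 0.6, 0, 0], [0, 0, 0, 0.9, 0.5, 0, 0], [0, 0, 0, 0, 0, 0, 0]]}}

```text
time: 22.68
position: [0.514, 0.2439, 0.1772]
tool_rot: [-1.427, 1.062, 1.427]
ft_force: [0.1, -0.9, 0.3]
grip_width: 0.005
```

```bash
python3 - <<'E'
from h import *
s=st()
r=.13
for th in (.45,.3,0):
  plan(tub(.085-r*np.cos(th)+.008*np.sin(th)+.0095,-.055,.1+r*np.sin(th)+.008*np.cos(th)+.019),down(107,0),s=s)
E
```

```text
t 22.68 p [0.514  0.2439 0.1772] x [-0.005 -0.007 -1.   ] y [-0.956 -0.294  0.006] z [-0.294  0.956 -0.005] q [-0.023  0.236 -0.536  1.72   0.131  1.228  1.277] F [ 0.1 -0.9  0.3] w 0.005
rot total [ 0.08 -0.29 -0.37] rows 1 each [ 0.08 -0.29 -0.37]
shift total(after rot) [-0.55 -0.17  0.1 ] rows 1 each [-0.55 -0.17  0.1 ]
shift total(before rot) [-0.55 -0.16  0.1 ]
rot total [ 0.08 -0.29 -0.37] rows 1 each [ 0.08 -0.29 -0.37]
shift total(after rot) [1.22 0.66 0.1 ] rows 1 each [1.22 0.66 0.1 ]
shift total(before rot) [1.22 0.65 0.11]
rot total [ 0.08 -0.29 -0.37] rows 1 each [ 0.08 -0.29 -0.37]
shift total(after rot) [5.02 1.48 0.1 ] rows 2 each [2.51 0.74 0.05]
shift total(before rot) [5.03 1.44 0.13]
```

Emit:
{"op": "jog_arm", "data": {"targets": [[0, 0, 0, 0.9, 0.4, 0, 0], [0, 0, 0, 0.9, 0.4, 0, 0], [0, 0, 0, 0.9, 0.3, 0, 0], [0, 0, 0, 0.9, 0.2, 0, 0], [0, 0, 0, 0.7, 0.1, 0, 0], [0, 0, 0, 0.4, 0, 0, 0], [0, 0, 0, 0, 0, 0, 0]]}}

```text
time: 23.55
position: [0.501, 0.2398, 0.1309]
tool_rot: [-1.427, 1.061, 1.427]
ft_force: [0.6, 0.4, -0.1]
grip_width: 0.004
```

Emit:
{"op": "jog_arm", "data": {"targets": [[0, 0, 0, 0.2, 0, 0, 0], [0, 0, 0, 0, 0, 0, 0]]}}

```text
time: 23.8
position: [0.5014, 0.2399, 0.1294]
tool_rot: [-1.428, 1.06, 1.426]
ft_force: [0.2, -0.5, 1.1]
grip_width: 0.005
```

Emit:
{"op": "jog_arm", "data": {"targets": [[0, 0, 0, 0.2, 0, 0, 0], [0, 0, 0, 0, 0, 0, 0]]}}

```text
time: 24.05
position: [0.5014, 0.24, 0.1279]
tool_rot: [-1.428, 1.06, 1.426]
ft_force: [-1.2, -1.2, 3.4]
grip_width: 0.006
```

Force is starting to build. I'll press a little further, in small steps.

Emit:
{"op": "jog_arm", "data": {"targets": [[0, 0, 0, 0.2, 0, 0, 0], [0, 0, 0, 0, 0, 0, 0]]}}

```text
time: 24.3
position: [0.5015, 0.24, 0.1277]
tool_rot: [-1.429, 1.06, 1.425]
ft_force: [-4.9, -3.2, 15.5]
grip_width: 0.004
```

Emit:
{"op": "jog_arm", "data": {"targets": [[0, 0, 0, 0.1, 0, 0, 0], [0, 0, 0, 0, 0, 0, 0], [0, 0, 0, 0, 0, 0, 0]]}}

```text
time: 24.68
position: [0.5015, 0.2401, 0.1277]
tool_rot: [-1.429, 1.06, 1.424]
ft_force: [-6.9, -3.4, 20.2]
grip_width: 0.004
```

Hard stop at 0.1277 m with about 20 N, so the lid is seated. I'll lift off and back away to check.

Emit:
{"op": "jog_arm", "data": {"targets": [[0, 0, 0, -1, 0, 0, 0], [0, 0, 0, -3, 0, 0, 0], [0, 0, 0, -4, 0, 0, 0], [0, 0, 0, -4, 0, 0, 0], [0, 0, 0, -2, 0, -4, 0], [0, 0, 0, 0, 0, -5, 0], [0, 0, 0, 0, 0, -5, 0], [0, 0, 0, 0, 0, -5, 0], [0, 0, 0, 0, 0, 0, 0]]}}

```text
time: 25.8
position: [0.5585, 0.0531, 0.2645]
tool_rot: [-1.422, 1.067, 1.419]
ft_force: [-0.1, 0.6, 0.4]
grip_width: 0.003
```

```bash
python3 - <<'E'
from h import *
np.set_printoptions(precision=4,suppress=True)
s=st()
t=np.radians(TY)
for n in('scene','side'):
    p,d=get_image(n); cv2.imwrite(f'pics/{n}9.png',p[:,:,::-1]);i=camera_info(n)
    Q=cloud(d,i,i['world_from_camera']).reshape(-1,3)
    X=(Q[:,:2]-TC)@np.array([[np.cos(t),-np.sin(t)],[np.sin(t),np.cos(t)]])
    m=(abs(X[:,0])<.08)&(abs(X[:,1])<.1)&(Q[:,2]>.09)&(Q[:,2]<.13);A=np.c_[X[m],np.ones(m.sum())]
    c=np.linalg.lstsq(A,Q[m,2],rcond=None)[0];print(n,m.sum(),'z fit',c,'lid angle ~',-c[0], np.median(Q[m,2]))
    a=np.radians(-12);M=np.array([[np.cos(a),-np.sin(a)],[np.sin(a),np.cos(a)]])
    for nm,cc in dict(fig=(.678,.014),vase=(.64,-.222)).items():
        m=(np.hypot(Q[:,0]-cc[0],Q[:,1]-cc[1])<.05)&(Q[:,2]>.01)&(Q[:,2]<.09);P=Q[m]
        if len(P): V=P[:,:2]@M;print(nm,len(P),V.min(0),V.max(0),P[:,2].max())
E
```

```text
t 25.8 p [0.5585 0.0531 0.2645] x [-0.004 -0.008 -1.   ] y [-0.958 -0.285  0.006] z [-0.285  0.958 -0.007] q [ 0.213  0.146 -0.398  1.627  0.065  1.385  1.666] F [-0.1  0.6  0.4] w 0.003
scene 7264 z fit [ 0.0003 -0.0023  0.1069] lid angle ~ -0.00026647835738818427 0.10689792036368506
fig 106 [0.6423 0.1324] [0.6686 0.1735] 0.06806708138052875
vase 437 [ 0.6464 -0.1093] [ 0.7007 -0.0565] 0.07378346744356645
side 4122 z fit [-0.0017 -0.0032  0.1101] lid angle ~ 0.0016780612883627083 0.1099919702826389
fig 257 [0.6409 0.1303] [0.6804 0.1744] 0.07135667357258313
vase 315 [ 0.6446 -0.1068] [ 0.6944 -0.0565] 0.07713190375709189
```

View pics/side9.png

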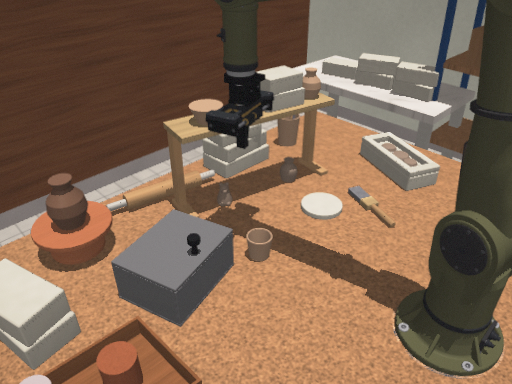

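View pics/scene9.png

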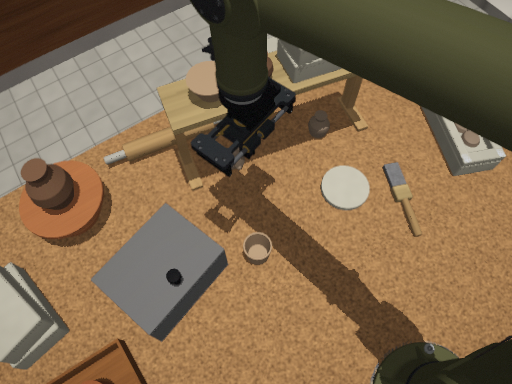

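The lid is flat (fitted angle under 0.005 rad), with the knob at (194,240) in the side view, and the figure and vase haven't moved. I'll move further from the rack and hand in.

Emit:
{"op": "jog_arm", "data": {"targets": [[0, 0, 0, 0, 2, 0, 0], [0, 0, 0, 0, 2, 0, 0], [0, 0, 0, 0, 0, 0, 0], [0, 0, 0, 0, 0, 0, 0]]}}

```text
time: 26.4
position: [0.5196, 0.0486, 0.2656]
tool_rot: [-1.429, 1.058, 1.427]
ft_force: [-0.1, 0.4, 0.9]
grip_width: 0.005
```

```bash
python3 - <<'E'
from h import *
st()
from bench import close_job
print(close_job())
E
```

```text
t 26.4 p [0.5196 0.0486 0.2656] x [-0.002 -0.006 -1.   ] y [-0.955 -0.295  0.004] z [-0.295  0.955 -0.005] q [ 0.236  0.057 -0.398  1.716  0.028  1.376  1.704] F [-0.1  0.4  0.9] w 0.005
the job is handed in; nothing more can be done
None
```

Both scraps are in the tub and the lid is pressed fully shut. I handed the job in at 26.4 s of the 72 s; no verdict was reported.

I gripped scrap_b from above on the bat. I took scrap_a from the front under the board, leaning about 31°. To close the lid, I hooked the closed fingers behind it beside the knob, followed its arc down and pressed until it stopped at about 20 N.

- **Scraps:** before the lid closed, the wrist camera showed both lying flat on the tub floor, tops under 0.04 m and well below the rim.
- **Lid:** the depth fits from the two fixed cameras give a lid angle within about 0.002 rad of shut.
- **Figure and vase:** both are upright and within about 2 mm of where they started. The arm partly hid the figure in the scene view, but the side view confirmed it.
- **Rack:** no force showed at any check while the arm was working near it.
- **Robot at hand-in:** the arm was clear of everything, with only noise on the force reading.
- **Near miss:** joint 7 came close to its limit (-2.605 of -2.69) during the first drop. I used the flipped wrist orientation after that, and it stayed well inside its range.

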